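Crank the balm tin shut in the small press

ROBOT

A 6-joint arm with a two-finger parallel gripper is mounted at the origin on the work surface. World frame = base frame: x ahead of the robot, y to its left, z up, the work surface at z = 0. Lengths are in mm, angles in rad, forces in N, time in s.
With the tool pointing down it reaches from about 300 to 775 mm from the base axis. Payload 14.6 kg.
Tool frame: the origin (TCP) lies midway between the tips of the shut fingers; the grasp point (between the pads) lies 19 mm behind it; z points along the fingers, y is the direction in which the jaws open and shut (so a half turn about z gives the same grasp; the last joint's range is limited). The gripper opens to 94 mm and grips with 3 to 60 N. Pads are 16 mm wide; open, the fingers measure 119 mm over their backs; the gripper's body (75 mm by 177 mm) begins 78 mm behind the grasp point.
Start: joints at [-1.412, 0.3, 1.521, -0, 1.321, -0.067], TCP at [123.131, -536.03, 205.446] pointing down, gripper open.
Joint ranges: [-3.03, 3.03], [-0.79, 2.21], [0.23, 2.52], [-1.04, 4.18], [0, 3.07], [-2.55, 2.55]. Speed limits (rad/s): [2.22, 2.22, 2.57, 3.14, 3.14, 3.14].

INTERFACE

Orientations are given as [roll, pitch, yaw] about the fixed x, y, z axes, in that order (R = Rz(yaw) Ry(pitch) Rx(roll)).
In Python, from cell import manip, camera gives the robot as it stands. The module is installed in compiled form; this text tells all that it offers.
- The arm moves only by the tool jog_arm, never from a script. Its argument "commands" is a list of rows, each a list of 7 numbers: the shift along the world's x, y, z in units of 1 m (1.0 is 1 m), then the turn, a rotation vector about the world's x, y, z in units of 120 degrees (1.0 is 120 degrees), then the opening, from 0 (shut) to 1 (fully open). In form: [[x, y, z, ax, ay, az, grip], ...]. A call has exactly 10 rows; each row is the pose to reach, as a shift and turn from the pose commanded when the call began; what a row does not reach only later rows make up. A row lasts 1/8 s, in which the tool goes at most 62.5 mm and 10.7 degrees, less where a joint would pass 70% of its speed; a pose out of reach is approached as far as the arm can. A call with a number of a shift or a turn outside -1 to 1 is refused whole. A call with a gripper value outside its range is refused whole. The fingers move at their own pace and stop on an object; "grip_force" is the grip in N (left out, the last holds). Time passes only in rows, so rows that repeat a pose let the fingers close, or fill a call up. It gives the time, the measured TCP pose, the force and the opening at its end, in the units of the state.
- manip.read_state(): the state, without advancing time (a new reading comes with each control period).
- camera(name): name is "scene" or "side" or "wrist"; returns a dict with "pixels" (420x560x3 uint8, blue, green, red), "vertical_fov" (degrees; the focal length in pixels is half the picture's height over the tangent of half this angle, whatever the lens; pixels are square), "cx", "cy" (the principal point, pixels), "k1" (the pictures are not rectified: a ray, as slopes to the right and down, at radius r is drawn at 1 + k1 r^2 times it, then the intrinsics apply), "rvec" (rotation vector, rad) and "tvec" (3), from world to camera coordinates, as OpenCV has them. Camera axes: x right, y down, z forward; pixel columns grow to the right and rows downward; lengths in mm; the calibration is good to about 2 mm. A picture is of the moment at which its call begins. There is no depth.
- manip.sign_off(): hands the job in, once; it reports no verdict.
The state is a dict: "clock": time; "joints": joint angles; "qd": joint speeds; "effort": joint torques, N m; "eef_pos": TCP position; "eef_rot": TCP orientation; "wrist_force": force on the tool from outside, world axes, zero at the start; "moment": the same for the moment, N m; "finger_gap": finger opening in mm.
Only numpy, scipy, OpenCV 4.12 (cv2) and the standard library are available. Lean on these libraries where they do the work, as an engineer would, in place of code of your own. Each camera call takes 0.05 s, during which the arm holds its last target.

TASK

Close the aluminium tin standing in the small press: take the crank by its grip and wind it clockwise until the lid is fully home and the press has come up firm on it, hold that a moment, but do not crush the tin. Then wind the crank back, keeping hold of it so that its spring never lets it fly back, until the press is fully up again, and let go. Leave the tin standing in place and the other things on the tiles alone.

Things in the scene. Friction and masses are not known exactly. Their poses are not given: they have to be found in the camera images.
- crank (a joint): Turn of the press's crank, rad: 0 = wound fully back on its stop (press up); grows clockwise seen from above, up to 14.5. One turn lowers the platen 24 mm. A return spring drives it back to 0: winding takes 1.5 to 3 N at the grip, more when further wound; let go, it flies back faster than 8 rad/s, not allowed. 13 N on the tin is felt as 1 N more along the grip's circle.
- crank_grip (a point): Where to hold the grip: on its axis, 28 mm above the arm's top, 20 mm below the grip's top. The grip is an upright black plastic cylinder, 22 mm diameter, 48 mm high, spinning freely on the end of the steel crank arm, 50 mm from the crank's axis. It travels a level circle; nothing else on the press is higher than the arm's top.
- crank_axis (a point): Fixed point on the crank's upright turning axis, at the height of crank_grip (230 mm above the tiles); z up. It turns with the press: y runs along the press's crosshead.
- platen: Round steel pressing plate, 60 mm in diameter, under the crosshead; origin in the centre of its underside. It is 106 mm above the tiles when fully up, and moves straight down as the crank is wound.
- tin: Round aluminium tin, 50 mm in diameter, 60 g, loose, standing on the round steel anvil between the press's two columns; origin in the centre of its underside, z up. The anvil's height differs (top 30 to 46 mm above the tiles). With the lid home, the top of the lid is 26 mm above this origin.
- lid (a joint): How far the tin's press-on lid stands proud, m: 0 = home; 0.003 to 0.006 at the start. It slides with a stiff fit (about 18 N), then stops hard at home. Firm means a clear rise after that: 35 N or more on the lid (2.7 N more at the grip than winding freely; aim at 4 to 5.5 N more). Above 150 N (11 N more at the grip) the tin is crushed.
- lid_top (a point): Centre of the top of the lid, a flat aluminium disc 53 mm in diameter.
- press: The press: grey base 120 x 150 x 20 mm, two steel columns 120 mm apart, grey crosshead 50 x 150 mm with its top at 180 mm; crank arm's top at 202 mm. Fixed to the tiles. Origin in the centre of the underside, y along the crosshead, z up.
- pillbox: Bystander: lavender plastic weekly pill box, 154 x 35 x 25 mm, origin centre of underside, length along y.
- tweezer: Bystander: chrome tweezer, 95 mm long along x, 4 mm high.
- tube: Bystander: frosted plastic tube, about 117 mm long along y, 22 mm high, lying.
- case: Bystander: blue silicone case, 70 x 45 x 34 mm.
- spare_tin: Bystander: another, wider aluminium tin, closed, 67 mm in diameter, 22 mm high, standing on the tiles next to the press.
- comb: Bystander: grey plastic comb, 130 mm long along y, 5 mm high.

How it is judged (in metres and radians):
On the way:
1. the press bears firmly (35 N or more) on the lid, which is fully home (under 1 mm proud) (value of joint lid below 0.001 m and contact force between platen and tin above 35 N), for 0.3 s.
At the end, for the whole second after the job is handed in: The lid is home (under 1 mm proud), the crank is wound back to its stop (within 0.25 rad, platen up), and the tin stands upright and still on the anvil within 10 mm of where it began (value of joint lid below 0.001 m and value of joint crank below 0.25 rad and angle between tin's own z axis and vertical below 0.05 rad and distance of tin from where it was at the start of the episode below 0.01 m and linear speed of tin below 0.02 m/s and horizontal distance between tin and press below 0.014 m); the robot touches nothing.
It fails at once if the tin is crushed: more than 150 N between platen and tin (contact force between platen and tin above 150 N).
It fails at once if the crank flies back (faster than 8 rad/s unwinding) (velocity of joint crank below -8 rad/s).
It fails at once if a bystander is pushed more than 15 mm (distance of any of pillbox, tweezer, tube, case, spare_tin, comb from where it was at the start of the episode above 0.015 m).
It also fails if it takes over 72 s, if anything falls off the work surface, if the arm or the gripper's body presses on something with over 40 N, if the wrist force passes 120 N, or if a joint passes its speed limit or range.

## Working session

There is one attempt and no reset: what is moved stays moved. The work goes in short steps, Python scripts to look and compute and a tool call to move; the robot and the scene stay as the last step left them, time stands still between calls to the robot, and variables do not carry over. Pictures are saved under pics/ and viewed, and the job is handed in when it is done.

Besides the shell and the picture viewer there is one more tool, called after "Request:" by a JSON object that holds its "fn" and its "kwargs". jog_arm: Moves the arm, as the interface text tells. Its arguments: {"type":"object","properties":{"commands":{"type":"array","items":{"type":"array","items":{"type":"number"}}},"grip_force":{"type":"number"}},"required":["commands"]}

```bash
mkdir -p pics; cat > h.py <<'E'
import numpy as np,cv2
from cell import manip,camera
def cam(n,save=None):
    c=camera(n)
    p=np.ascontiguousarray(c["pixels"])
    if save: cv2.imwrite("pics/"+save,p)
    h=p.shape[0]; c["f"]=h/2/np.tan(np.radians(c["vertical_fov"])/2)
    c["R"]=cv2.Rodrigues(np.array(c["rvec"],float))[0]; c["t"]=np.array(c["tvec"],float).ravel()
    c["img"]=p
    return c
def ray(c,u,v):
    d=np.array([(u-c["cx"])/c["f"],(v-c["cy"])/c["f"]]); s=d.copy()
    for _ in range(30): s=d/(1+c["k1"]*(s@s))
    return -c["R"].T@c["t"], c["R"].T@np.array([s[0],s[1],1.])
def onz(c,u,v,z):
    o,d=ray(c,u,v); return o+d*(z-o[2])/d[2]
def proj(c,P):
    q=c["R"]@np.array(P,float)+c["t"]; s=q[:2]/q[2]; s=s*(1+c["k1"]*(s@s))
    return s*c["f"]+[c["cx"],c["cy"]]
E
python3 - <<'E'
from h import *
for n in ["scene","side","wrist"]:
    c=cam(n,n+"0.png"); print(n,c["f"],c["k1"],-c["R"].T@c["t"])
print(manip.read_state())
E
```

```text
scene 521.3654768513403 0.03583254783950566 [1611.51941644   74.13732    1072.27180549]
side 473.66428453490647 -0.17005448785854788 [-185.13185241  856.81222468 1158.3667006 ]
wrist 298.9234976775184 -0.059524419588040084 [ 193.66800207 -519.59059373  384.50038614]
{'clock': 0.15, 'joints': array([-1.41160441e+00,  3.00321308e-01,  1.52145616e+00, -4.05233724e-05,
        1.32069025e+00, -6.65850638e-02]), 'qd': array([ 0.00129936, -0.00154399, -0.0029045 , -0.00158226, -0.00015916,
       -0.00178506]), 'effort': array([ 7.35635276e-04, -5.31958365e+01, -3.52821171e+01,  7.08435802e-02,
        2.35750631e-02, -9.26033385e-05]), 'eef_pos': array([ 123.08702631, -535.83832649,  205.02134224]), 'eef_rot': array([-3.14071692e+00, -1.90561072e-05,  2.25787021e-01]), 'wrist_force': array([ 0.32999913, -0.54656775, -0.20478858]), 'moment': array([-0.03016171,  0.01959907,  0.01621219]), 'finger_gap': 94.12859862268618}
```

View pics/scene0.png

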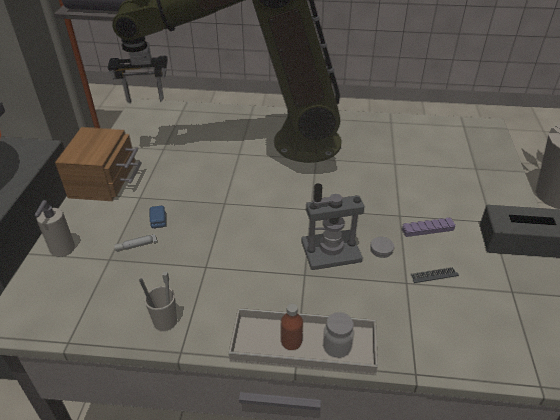

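View pics/side0.png

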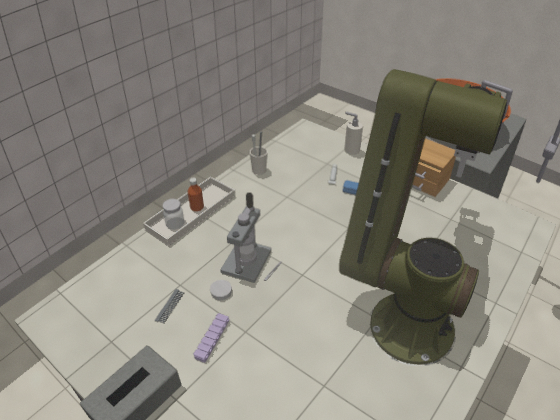

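View pics/wrist0.png

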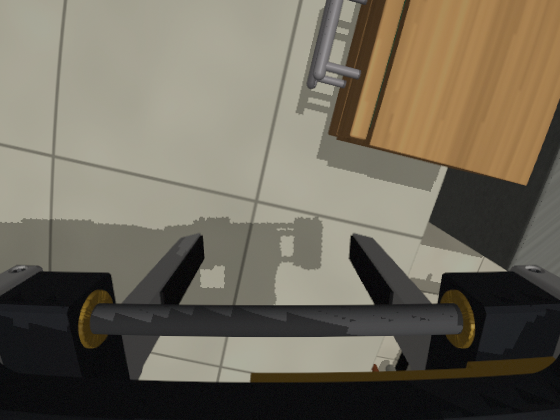

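The scene view shows the press at about (333,230) with the black grip at (318,191). In the side view the press is at about (246,250) with the grip at (250,200). I'll zoom in on both.

```bash
python3 - <<'E'
from h import *
a=cv2.imread("pics/scene0.png")[170:280,280:400]; b=cv2.imread("pics/side0.png")[180:290,210:290]
a=cv2.resize(a,None,fx=3.3,fy=3.3*1.0,interpolation=2); 
b=cv2.resize(b,None,fx=4.5,fy=4.5,interpolation=2)
cv2.imwrite("pics/za.png",cv2.convertScaleAbs(a,alpha=1.7)); cv2.imwrite("pics/zb.png",cv2.convertScaleAbs(b,alpha=1.7))
E
```

```text
(no output)
```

View pics/za.png

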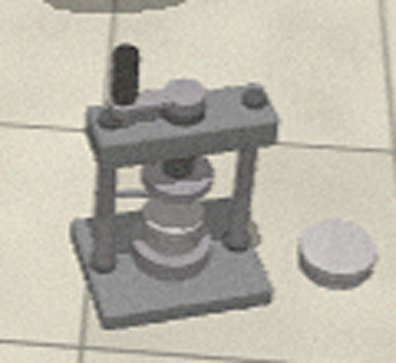

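View pics/zb.png

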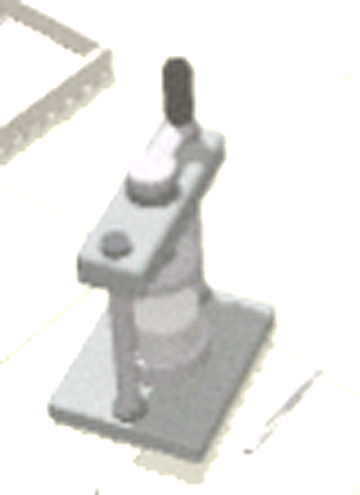

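```bash
cat >> h.py <<'E'
def tri(c1,p1,c2,p2):
    A=np.zeros((3,3));b=np.zeros(3)
    L=[ray(c1,*p1),ray(c2,*p2)]
    for o,d in L:
        d=d/np.linalg.norm(d);M=np.eye(3)-np.outer(d,d);A+=M;b+=M@o
    X=np.linalg.solve(A,b)
    return X,[np.linalg.norm(np.cross(X-o,d))/np.linalg.norm(d) for o,d in L]
E
python3 - <<'E'
from h import *
a=cam("scene");b=cam("side")
def blob(c,x0,x1,y0,y1,th=45):
    m=(c["img"].max(2)<th).astype(np.uint8);k=np.zeros_like(m);k[y0:y1,x0:x1]=m[y0:y1,x0:x1]
    n,l,s,ce=cv2.connectedComponentsWithStats(k)
    i=1+s[1:,4].argmax(); print(s[i],ce[i]); return ce[i]
for th in (45,60):
    pa=blob(a,308,328,175,205,th);pb=blob(b,240,262,185,212,th)
    X=tri(a,pa,b,pb); print("grip",X, onz(a,*pa,226),onz(b,*pb,226))
ha=(336.2,197.0);hb=(243.8,217.5)
print("hub",tri(a,ha,b,hb),onz(a,*ha,202),onz(b,*hb,202))
# column tops on crosshead z~180+
for nm,pa,pb in [("colR",(254/3.3+280,96/3.3+170),(117/4.5+210,242/4.5+180))]:
    print(nm,tri(a,pa,b,pb))
# base corners scene z=20: front left/right tops
for q in [(103,322),(271,293),(73,222)]:
    print(onz(a,q[0]/3.3+280,q[1]/3.3+170,10 if 0 else 20))
for q in [(50,405),(212,450),(272,305)]:
    print('s',onz(b,q[0]/4.5+210,q[1]/4.5+180,20))
E
```

```text
[314 184   8  18 107] [317.6728972  192.22429907]Traceback (most recent call last):
  File "<stdin>", line 8, in <module>
  File "<stdin>", line 6, in blob
ValueError: attempt to get argmax of an empty sequence
```

```bash
python3 - <<'E'
from h import *
a=cam("scene");b=cam("side")
def blob(c,x0,x1,y0,y1,th=45):
    m=(c["img"].max(2)<th).astype(np.uint8);k=np.zeros_like(m);k[y0:y1,x0:x1]=m[y0:y1,x0:x1]
    n,l,s,ce=cv2.connectedComponentsWithStats(k)
    i=1+s[1:,4].argmax(); print(s[i],ce[i]); return ce[i]
for th in (65,80):
    pa=blob(a,308,328,175,202,th);pb=blob(b,240,262,185,212,th)
    X=tri(a,pa,b,pb); print("grip",X, onz(a,*pa,226),onz(b,*pb,226))
ha=(336.2,197.0);hb=(243.8,217.5)
print("hub",tri(a,ha,b,hb),onz(a,*ha,202),onz(b,*hb,202))
for nm,pa,pb in [("colR",(254/3.3+280,96/3.3+170),(117/4.5+210,242/4.5+180))]:
    print(nm,tri(a,pa,b,pb))
for q in [(103,322),(271,293),(73,222)]:
    print(onz(a,q[0]/3.3+280,q[1]/3.3+170,10 if 0 else 20))
for q in [(50,405),(212,450),(272,305)]:
    print('s',onz(b,q[0]/4.5+210,q[1]/4.5+180,20))
for q in [(258,436),]: pass
E
```

```text
[314 184   8  18 135] [317.42962963 192.35555556]
[247 193   5  15  64] [249.015625 200.28125 ]
grip (array([565.95825714,  58.31083401, 225.01841787]), [np.float64(1.0428480158149487), np.float64(1.0428480158147486)]) [566.2525743   57.45305063 226.        ] [565.15674422  60.40673238 226.        ]
[313 183   9  19 149] [317.24161074 192.47651007]
[246 193   7  15  82] [249.09756098 200.2195122 ]
grip (array([566.14981251,  57.80105336, 224.77420887]), [np.float64(0.9838019513063647), np.float64(0.9838019513062294)]) [566.79695279  56.99828997 226.        ] [565.15226828  60.03508536 226.        ]
hub (array([546.81054926, 106.88500087, 198.93360581]), [np.float64(0.13596247657741511), np.float64(0.13596247657723343)]) [550.6617766  106.88298292 202.        ] [544.46459353 109.12485021 202.        ]
colR (array([529.90336697, 162.20070653, 183.07309831]), [np.float64(0.7339996934243848), np.float64(0.7339996934243361)])
[638.65103322  53.78355179  20.        ]
[590.79651573 192.22049946  20.        ]
[522.91111892  20.21582419  20.        ]
s [575.76285574 196.15368177  20.        ]
s [460.02068175 155.61644466  20.        ]
s [515.33469408  22.60084892  20.        ]
```

The grip is at about (566,58) and the axis near (548,107), with the press yawed about 0.33 rad. I'm moving above the grip for a wrist-camera refinement.

Request:
{"fn": "jog_arm", "kwargs": {"commands": [[0,0,0.06,0,0,0,1],[0.03,0.05,0.1,0,0,0.08,1],[0.07,0.1,0.125,0,0,0.16,1],[0.11,0.15,0.125,0,0,0.24,1],[0.15,0.2,0.125,0,0,0.32,1],[0.19,0.25,0.125,0,0,0.4,1],[0.23,0.3,0.125,0,0,0.48,1],[0.27,0.35,0.125,0,0,0.55,1],[0.31,0.4,0.125,0,0,0.62,1],[0.34,0.45,0.125,0,0,0.69,1]]}}

```text
clock: 1.6
eef_pos: [454.2, -99.3, 330.5]
eef_rot: [3.141, 0.0, 1.676]
wrist_force: [0.8, -0.7, 0.6]
finger_gap: 94.2
```

Request:
{"fn": "jog_arm", "kwargs": {"commands": [[0.04,0.05,0,0,0,0.04,1],[0.08,0.1,0,0,0,0.06,1],[0.1,0.14,0,0,0,0.06,1],[0.103,0.144,0,0,0,0.06,1],[0.103,0.144,0,0,0,0.06,1],[0.103,0.144,0,0,0,0.06,1],[0.103,0.144,0,0,0,0.06,1],[0.103,0.144,0,0,0,0.06,1],[0.103,0.144,0,0,0,0.06,1],[0.103,0.144,0,0,0,0.06,1]]}}

```text
clock: 2.85
eef_pos: [556.2, 42.7, 330.5]
eef_rot: [3.142, 0.0, 1.797]
wrist_force: [0.8, 0.1, -0.3]
finger_gap: 94.0
```

```bash
python3 - <<'E'
from h import *
c=cam("wrist","w1.png"); s=manip.read_state(); print(s["clock"],s["eef_pos"],s["eef_rot"],s["wrist_force"],-c["R"].T@c["t"])
print(proj(c,(566,58,250)),proj(c,(548,107,202)))
E
```

```text
2.9 [556.23707042  42.7696251  330.42272358] [-3.14156500e+00 -6.36092165e-06  1.79658901e+00] [-0.1306282  -0.06427756 -0.16114504] [539.61567385 113.71991206 510.00664215]
[291.29240116 199.42368322] [282.9947312  138.62821321]
```

View pics/w1.png

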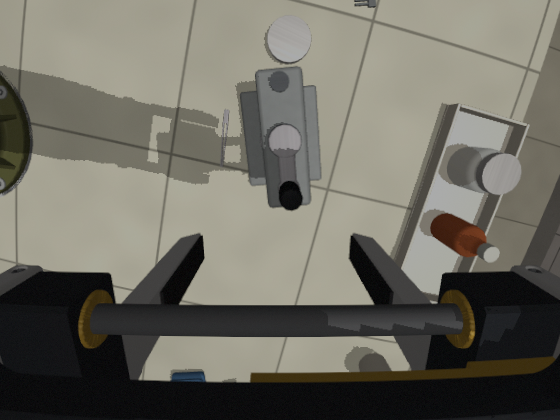

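```bash
python3 - <<'E'
from h import *
a=cv2.imread("pics/w1.png")[60:215,230:330]
cv2.imwrite("pics/zw.png",cv2.convertScaleAbs(cv2.resize(a,None,fx=5,fy=5*.77*1.0,interpolation=2),alpha=1.6))
cv2.imwrite("pics/zw.png",cv2.convertScaleAbs(cv2.resize(a[60:],None,fx=6,fy=6,interpolation=2),alpha=1.8))
E
```

```text
(no output)
```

View pics/zw.png

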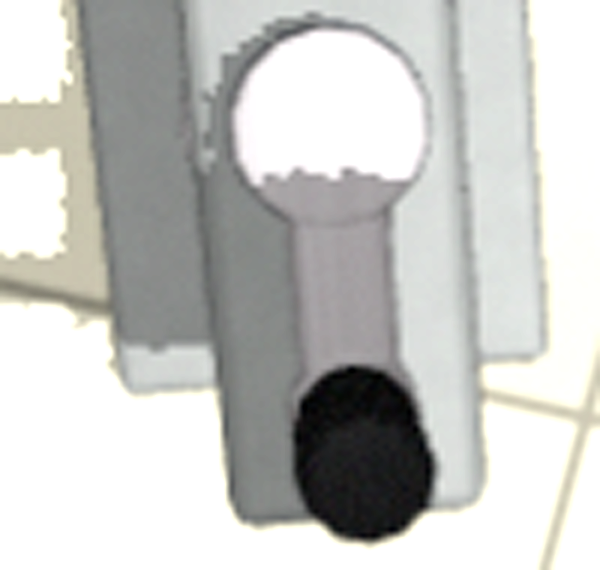

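```bash
python3 - <<'E'
from h import *
c=cam("wrist");a=cam("scene");b=cam("side")
g=onz(c,290.7,198.2,250);print("grip",g)
for z in (198,202): h=onz(c,285.0,140.1,z);print("hub",h,np.linalg.norm((g-h)[:2]),(h-g)[:2])
print("col",onz(c,279.3,81,182))
print(tri(a,(317.35,192.4),c,onz and (290.7,198.2)))
for P in [(g[0],g[1],226)]: print(proj(a,P),proj(b,P))
E
```

```text
grip [565.226049    59.01429498 250.        ]
hub [550.44281095 105.97193288 198.        ] 49.22970530843107 [-14.78323805  46.95763791]
hub [550.30412655 106.07175598 202.        ] 49.36667302878393 [-14.92192245  47.05746101]
col [531.53973992 162.72879252 182.        ]
(array([567.63286827,  55.80077594, 227.41570942]), [np.float64(1.5236840870709834), np.float64(1.5236840870709303)])
[318.05719773 192.14596571] [249.30116066 200.03855757]
```

Wrist refinement gives the grip at (565.3,58.8) and the axis at (550.2,106.1), a radius of 49.5, which fits the 50 mm spec. Descending and gripping.

Request:
{"fn": "jog_arm", "kwargs": {"commands": [[0.0092,0.0158,0,0,0,0,1],[0.0092,0.0158,-0.03,0,0,0,1],[0.0092,0.0158,-0.06,0,0,0,1],[0.0092,0.0158,-0.09,0,0,0,1],[0.0092,0.0158,-0.11,0,0,0,1],[0.0092,0.0158,-0.119,0,0,0,1],[0.0092,0.0158,-0.119,0,0,0,1],[0.0092,0.0158,-0.119,0,0,0,1],[0.0092,0.0158,-0.119,0,0,0,0.5],[0.0092,0.0158,-0.119,0,0,0,0.4]], "grip_force": 35}}

```text
clock: 4.3
eef_pos: [565.6, 58.6, 211.8]
eef_rot: [3.141, 0.0, 1.797]
wrist_force: [0.4, -0.3, 0.0]
finger_gap: 77.3
```

```bash
python3 - <<'E'
from h import *
c=cam("wrist","w2.png"); s=manip.read_state(); print(s["clock"],s["eef_pos"],s["finger_gap"],s["wrist_force"])
E
```

```text
4.35 [565.51906488  58.58380828 211.74490893] 73.42619621039721 [-0.58867165  0.52038407  0.27660296]
```

View pics/w2.png

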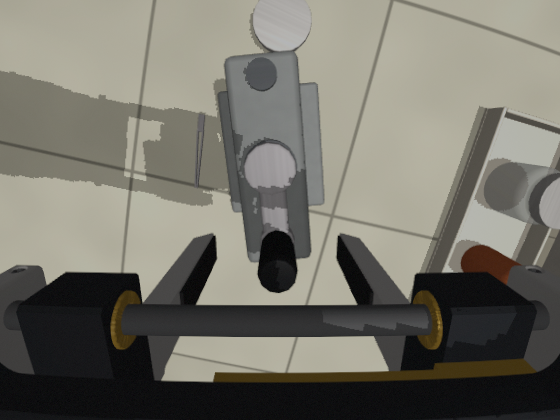

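The grip at (278,262) is centred between the fingers at (212) and (341). Closing.

Request:
{"fn": "jog_arm", "kwargs": {"commands": [[0,0,0,0,0,0,0],[0,0,0,0,0,0,0],[0,0,0,0,0,0,0],[0,0,0,0,0,0,0],[0,0,0,0,0,0,0],[0,0,0,0,0,0,0],[0,0,0,0,0,0,0],[0,0,0,0,0,0,0],[0,0,0,0,0,0,0],[0,0,0,0,0,0,0]], "grip_force": 35}}

```text
clock: 5.6
eef_pos: [565.5, 58.6, 211.4]
eef_rot: [3.141, -0.0, 1.797]
wrist_force: [1.9, 0.5, 0.9]
finger_gap: 21.3
```

```bash
python3 - <<'E'
from h import *
c=cam("wrist"); s=manip.read_state(); print(s["clock"],s["eef_pos"],s["finger_gap"],s["wrist_force"])
h=onz(c,270,167,202); print(h)
import math
# circle plan: centre, start angle, rows of 0.2 rad
C=np.array([550.2,106.1]); a0=math.atan2(58.6-106.1,565.5-550.2); print(a0, np.hypot(58.6-106.1,565.5-550.2))
E
```

```text
5.65 [565.48516004  58.6092295  211.45089673] 21.377121320939402 [ 1.74369322  0.73842666 -0.58311201]
[550.03178145 106.54503759 202.        ]
-1.2591848419329048 49.90330650367767
```

```bash
cat >> h.py <<'E'
A0=-1.2592
def shifts(phis,p0,C=(0,0),r=50.):
    P=lambda p:np.array([r*np.cos(A0-p),r*np.sin(A0-p)])
    return [[round(float(x),4) for x in (P(p)-P(p0))/1000] for p in phis]
E
python3 - <<'E'
from h import *
d=2*np.pi/30
for k in range(3): print(shifts([d*(10*k+i) for i in range(1,11)],d*10*k))
E
```

```text
[[-0.0102, -0.0021], [-0.0207, -0.0021], [-0.0309, 0.0001], [-0.0404, 0.0044], [-0.0489, 0.0105], [-0.0559, 0.0183], [-0.0611, 0.0274], [-0.0643, 0.0373], [-0.0653, 0.0477], [-0.0642, 0.0581]]
[[0.0033, 0.0099], [0.0085, 0.019], [0.0155, 0.0267], [0.024, 0.0328], [0.0336, 0.0371], [0.0438, 0.0392], [0.0542, 0.0392], [0.0645, 0.037], [0.074, 0.0327], [0.0824, 0.0266]]
[[0.007, -0.0078], [0.0122, -0.0169], [0.0154, -0.0268], [0.0164, -0.0372], [0.0153, -0.0476], [0.0121, -0.0575], [0.0068, -0.0666], [-0.0002, -0.0743], [-0.0087, -0.0804], [-0.0182, -0.0847]]
```

Request:
{"fn": "jog_arm", "kwargs": {"commands": [[-0.0102,-0.0021,0,0,0,0,0],[-0.0207,-0.0021,0,0,0,0,0],[-0.0309,0.0001,0,0,0,0,0],[-0.0404,0.0044,0,0,0,0,0],[-0.0489,0.0105,0,0,0,0,0],[-0.0559,0.0183,0,0,0,0,0],[-0.0611,0.0274,0,0,0,0,0],[-0.0643,0.0373,0,0,0,0,0],[-0.0653,0.0477,0,0,0,0,0],[-0.0642,0.0581,0,0,0,0,0]]}}

```text
clock: 6.9
eef_pos: [501.2, 116.6, 211.5]
eef_rot: [3.141, 0.001, 1.797]
wrist_force: [8.8, -4.2, -4.1]
finger_gap: 21.4
```

```bash
python3 - <<'E'
from h import *
c=cam("wrist","w3.png"); s=manip.read_state(); print(s["clock"],s["eef_pos"],s["finger_gap"],s["wrist_force"],s["moment"])
E
```

```text
6.95 [501.4399543  117.40846705 211.4774275 ] 21.52091116836283 [ 6.47532375 -2.1529172  -3.107364  ] [-0.42424785 -1.3835177  -0.01443145]
```

View pics/w3.png

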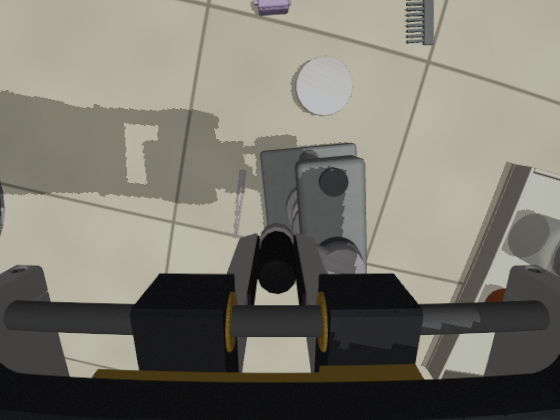

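The grip is held. There is about 2 N of tangential resistance as expected, and about 6 N radial from a small centre offset. Continuing.

Request:
{"fn": "jog_arm", "kwargs": {"commands": [[0.0033,0.0099,0,0,0,0,0],[0.0085,0.019,0,0,0,0,0],[0.0155,0.0267,0,0,0,0,0],[0.024,0.0328,0,0,0,0,0],[0.0336,0.0371,0,0,0,0,0],[0.0438,0.0392,0,0,0,0,0],[0.0542,0.0392,0,0,0,0,0],[0.0645,0.037,0,0,0,0,0],[0.074,0.0327,0,0,0,0,0],[0.0824,0.0266,0,0,0,0,0]]}}

```text
clock: 8.2
eef_pos: [584.2, 143.1, 211.4]
eef_rot: [3.142, -0.0, 1.797]
wrist_force: [-3.2, -1.0, 1.7]
finger_gap: 21.0
```

```bash
python3 - <<'E'
from h import *
s=manip.read_state(); print(s["clock"],s["eef_pos"],s["finger_gap"],s["wrist_force"],s["moment"])
E
```

```text
8.2 [584.20560884 143.12483371 211.42798476] 20.964759694289747 [-3.23930073 -0.95970294  1.72625951] [-0.29605154  0.74035631  0.06569965]
```

Request:
{"fn": "jog_arm", "kwargs": {"commands": [[0.007,-0.0078,0,0,0,0,0],[0.0122,-0.0169,0,0,0,0,0],[0.0154,-0.0268,0,0,0,0,0],[0.0164,-0.0372,0,0,0,0,0],[0.0153,-0.0476,0,0,0,0,0],[0.0121,-0.0575,0,0,0,0,0],[0.0068,-0.0666,0,0,0,0,0],[-0.0002,-0.0743,0,0,0,0,0],[-0.0087,-0.0804,0,0,0,0,0],[-0.0182,-0.0847,0,0,0,0,0]]}}

```text
clock: 9.45
eef_pos: [564.7, 58.2, 211.4]
eef_rot: [-3.142, -0.0, 1.797]
wrist_force: [1.7, 3.2, 0.1]
finger_gap: 20.9
```

```bash
python3 - <<'E'
from h import *
s=manip.read_state(); print(s["clock"],s["eef_pos"],s["finger_gap"],s["wrist_force"],s["moment"])
a=cam("scene","s3.png");b=cam("side","d3.png")
cv2.imwrite("pics/z3.png",cv2.convertScaleAbs(cv2.resize(a["img"][170:280,280:400],None,fx=5,fy=5,interpolation=2),alpha=1.7))
E
```

```text
9.45 [564.72763601  58.24648505 211.44359267] 20.86854875883547 [1.67973668 3.20897098 0.0988969 ] [ 0.74186531 -0.42647112  0.02746142]
```

View pics/z3.png

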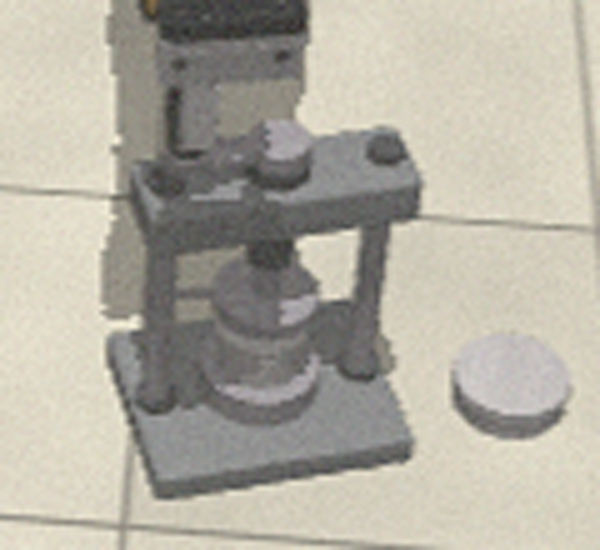

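```bash
python3 - <<'E'
from h import *
s=cv2.imread("pics/scene0.png")[205:260,310:360]
cv2.imwrite("pics/zt.png",cv2.convertScaleAbs(cv2.resize(s,None,fx=10,fy=10,interpolation=2),alpha=1.7))
s=cv2.imread("pics/side0.png")[225:270,225:265]
cv2.imwrite("pics/zt2.png",cv2.convertScaleAbs(cv2.resize(s,None,fx=10,fy=10,interpolation=2),alpha=1.5))
a=cam("scene")
C=np.array([550.2,106.2]);cp=(-a["R"].T@a["t"])[:2];u=(cp-C)/np.linalg.norm(cp-C)
f=lambda r,z:((proj(a,[*(C+u*r),z])-[310,205])*10).round()
for h in (30,34,38,42,46):
    print(h,"tin bottom front",f(25,h),"lid top home front",f(26.5,h+26))
print("platen front",f(30,106))
E
```

```text
30 tin bottom front [212. 449.] lid top home front [217. 386.]
34 tin bottom front [213. 439.] lid top home front [218. 376.]
38 tin bottom front [214. 429.] lid top home front [219. 366.]
42 tin bottom front [215. 418.] lid top home front [220. 355.]
46 tin bottom front [216. 408.] lid top home front [221. 345.]
platen front [228. 263.]
```

View pics/zt.png

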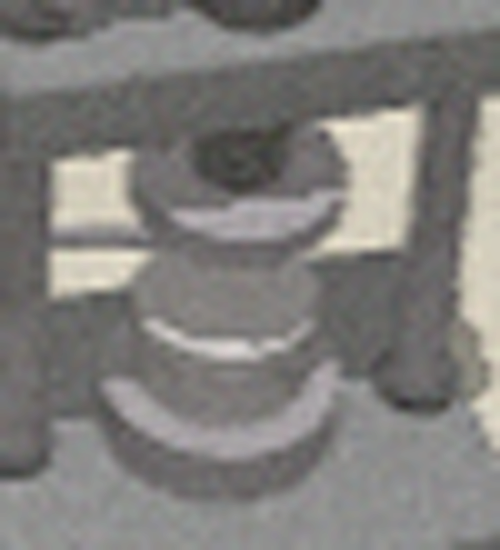

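Request:
{"fn": "jog_arm", "kwargs": {"commands": [[-0.0102,-0.0021,0,0,0,0,0],[-0.0207,-0.0021,0,0,0,0,0],[-0.0309,0.0001,0,0,0,0,0],[-0.0404,0.0044,0,0,0,0,0],[-0.0489,0.0105,0,0,0,0,0],[-0.0559,0.0183,0,0,0,0,0],[-0.0611,0.0274,0,0,0,0,0],[-0.0643,0.0373,0,0,0,0,0],[-0.0643,0.0373,0,0,0,0,0],[-0.0643,0.0373,0,0,0,0,0]]}}

```text
clock: 10.85
eef_pos: [501.2, 96.2, 211.4]
eef_rot: [3.141, 0.001, 1.797]
wrist_force: [7.4, -1.0, -2.5]
finger_gap: 21.3
```

Estimated from the picture: tin bottom front at about y=425, so the anvil is about 39.5 mm and contact comes near 9.5 rad, home near 10.6. I'll probe the stiffness radially with a 1 mm inward shift, which also relieves the side load.

```bash
cat >> h.py <<'E'
def rd(n=4):
    F=[];P=[]
    for i in range(n):
        s=manip.read_state();F.append(s["wrist_force"]);P.append(s["eef_pos"])
        if i<n-1: camera("wrist")
    F=np.mean(F,0);P=np.mean(P,0);C=np.array([550.2,106.2]);r=P[:2]-C;R=np.hypot(*r);e=r/R;t=np.array([e[1],-e[0]])
    ang=np.arctan2(r[1],r[0]);phi=(A0-ang)%(2*np.pi)
    print("t%.2f pos %s F %s rad %.2f tan %.2f R %.2f phi %.3f gap %.1f"%(s["clock"],P.round(2),F.round(2),F[:2]@e,F[:2]@t,R,phi,s["finger_gap"]))
E
python3 -c "
from h import *
rd()"
```

```text
t11.00 pos [501.21  96.12 211.46] F [ 7.25 -0.6  -2.8 ] rad -6.98 tan -2.05 R 50.01 phi 1.679 gap 20.9
```

Request:
{"fn": "jog_arm", "kwargs": {"commands": [[0.001,0.0,0,0,0,0,0],[0.001,0,0,0,0,0,0],[0.001,0,0,0,0,0,0],[0.001,0,0,0,0,0,0],[0.001,0,0,0,0,0,0],[0.001,0,0,0,0,0,0],[0.001,0,0,0,0,0,0],[0.001,0,0,0,0,0,0],[0.001,0,0,0,0,0,0],[0.001,0,0,0,0,0,0]]}}

```text
clock: 12.25
eef_pos: [501.5, 95.8, 211.4]
eef_rot: [-3.14, 0.0, 1.797]
wrist_force: [-5.0, -2.1, 1.9]
finger_gap: 21.0
```

```bash
python3 -c "
from h import *
rd()"
```

```text
t12.40 pos [501.54  95.78 211.4 ] F [-5.25 -2.26  2.7 ] rad 5.61 tan -1.11 R 49.77 phi 1.671 gap 21.5
```

Stiffness is about 12 N/mm, so hitting the hard stop blind could over-press within a call. The grip spins freely, so I can turn the tool to put the pads along the pushing direction and use a light grip as a slip limiter. First I go to 9.0 rad while yawing.

```bash
cat >> h.py <<'E'
C2=np.array([550.35,106.2])
def P2(p,r=49.7): return C2+r*np.array([np.cos(A0-p),np.sin(A0-p)])
def tab(cmd,phis,yaw0=0,yaw1=0,r=49.7):
    cmd=np.array(cmd,float);n=len(phis)
    print([[*[round(float(x),4) for x in (P2(p,r)-cmd)/1000],0,0,0,round(yaw0+(yaw1-yaw0)*(i+1)/n,3),0] for i,p in enumerate(phis)])
    print("end cmd",cmd+np.round(P2(phis[-1],r)-cmd,1))
E
python3 - <<'E'
from h import *
p0=2*np.pi+8*2*np.pi/30
cmd=np.array([565.5-18.2+.4+0,58.6]) if 0 else np.array([550.2,106.2])+50*np.array([np.cos(A0-p0),np.sin(A0-p0)])+[1,0]
print(p0,cmd); tab(cmd,np.linspace(p0,9.0,11)[1:],0,.23)
E
```

```text
7.958701389094142 [502.26613738  95.92979607]
[[-0.0014, 0.0052, 0, 0, 0, 0.023, 0], [-0.0016, 0.0103, 0, 0, 0, 0.046, 0], [-0.0013, 0.0155, 0, 0, 0, 0.069, 0], [-0.0005, 0.0206, 0, 0, 0, 0.092, 0], [0.0008, 0.0256, 0, 0, 0, 0.115, 0], [0.0027, 0.0304, 0, 0, 0, 0.138, 0], [0.005, 0.0351, 0, 0, 0, 0.161, 0], [0.0078, 0.0394, 0, 0, 0, 0.184, 0], [0.0111, 0.0434, 0, 0, 0, 0.207, 0], [0.0147, 0.0471, 0, 0, 0, 0.23, 0]]
end cmd [516.96613738 143.02979607]
```

Request:
{"fn": "jog_arm", "kwargs": {"commands": [[-0.0014,0.0052,0,0,0,0.023,0],[-0.0016,0.0103,0,0,0,0.046,0],[-0.0013,0.0155,0,0,0,0.069,0],[-0.0005,0.0206,0,0,0,0.092,0],[0.0008,0.0256,0,0,0,0.115,0],[0.0027,0.0304,0,0,0,0.138,0],[0.005,0.0351,0,0,0,0.161,0],[0.0078,0.0394,0,0,0,0.184,0],[0.0111,0.0434,0,0,0,0.207,0],[0.0147,0.0471,0,0,0,0.23,0]]}}

```text
clock: 13.65
eef_pos: [516.5, 143.3, 211.4]
eef_rot: [-3.141, -0.001, 2.28]
wrist_force: [-3.1, -1.0, 2.3]
finger_gap: 21.2
```

```bash
python3 -c "
from h import *
rd(3)"
```

```text
t13.75 pos [516.68 143.44 211.41] F [-2.95  0.48  2.1 ] rad 2.33 tan -1.88 R 50.10 phi 2.720 gap 21.1
```

Now the slip calibration: grip at 12 N, pulling 2.5 mm radially outward. The crank is rigid that way, so this is safe.

Request:
{"fn": "jog_arm", "kwargs": {"commands": [[0,0,0,0,0,0,0],[0,0,0,0,0,0,0],[-0.0004,0.0004,0,0,0,0,0],[-0.0007,0.0007,0,0,0,0,0],[-0.001,0.0011,0,0,0,0,0],[-0.0013,0.0015,0,0,0,0,0],[-0.0017,0.0019,0,0,0,0,0],[-0.0017,0.0019,0,0,0,0,0],[-0.0017,0.0019,0,0,0,0,0],[-0.0017,0.0019,0,0,0,0,0]], "grip_force": 12}}

```text
clock: 15.0
eef_pos: [516.2, 143.5, 211.4]
eef_rot: [3.141, 0.003, 2.277]
wrist_force: [7.8, -9.8, -2.8]
finger_gap: 21.6
```

```bash
python3 -c "
from h import *
rd(3)"
```

```text
t15.10 pos [516.16 143.46 211.41] F [  7.12 -10.19  -2.66] rad -12.33 tan -1.62 R 50.47 phi 2.713 gap 21.5
```

Request:
{"fn": "jog_arm", "kwargs": {"commands": [[0,0,0,0,0,0,0],[0,0,0,0,0,0,0],[0,0,0,0,0,0,0],[0,0,0,0,0,0,0],[0,0,0,0,0,0,0],[0,0,0,0,0,0,0],[0,0,0,0,0,0,0],[0,0,0,0,0,0,0],[0,0,0,0,0,0,0],[0,0,0,0,0,0,0]], "grip_force": 7}}

```text
clock: 16.35
eef_pos: [516.0, 143.6, 211.4]
eef_rot: [3.142, 0.003, 2.277]
wrist_force: [5.2, -9.4, -2.6]
finger_gap: 22.1
```

```bash
python3 -c "
from h import *
rd(3)"
```

```text
t16.45 pos [516.   143.64 211.41] F [ 5.94 -9.14 -2.3 ] rad -10.76 tan -1.78 R 50.71 phi 2.713 gap 21.9
```

Request:
{"fn": "jog_arm", "kwargs": {"commands": [[0,0,0,0,0,0,0],[0,0,0,0,0,0,0],[0,0,0,0,0,0,0],[0,0,0,0,0,0,0],[0,0,0,0,0,0,0],[0,0,0,0,0,0,0],[0,0,0,0,0,0,0],[0,0,0,0,0,0,0],[0,0,0,0,0,0,0],[0,0,0,0,0,0,0]], "grip_force": 5}}

```text
clock: 17.7
eef_pos: [515.7, 144.0, 211.5]
eef_rot: [3.142, 0.002, 2.278]
wrist_force: [3.4, -7.4, -1.0]
finger_gap: 21.8
```

```bash
python3 -c "
from h import *
rd(3)"
```

```text
t17.80 pos [515.71 143.99 211.44] F [ 3.44 -7.16 -1.11] rad -7.61 tan -2.28 R 51.16 phi 2.713 gap 21.9
```

Slip force is about 1.57 times the grip force (N=7 gives 10.9 N, N=5 gives 7.9 N). So a 5.5 N grip limits the push to about 8.6 N total, or roughly 85 N on the lid. Home can't come before 9.78 rad, so I wind to 9.6 first.

```bash
cat >> h.py <<'E'
C2=C2+np.array([-.85,.95])
E
python3 - <<'E'
from h import *
tab([515.27,144.93],np.linspace(9.0,9.6,11)[1:])
E
```

```text
[[0.0031, 0.001, 0, 0, 0, 0.0, 0], [0.0055, 0.0028, 0, 0, 0, 0.0, 0], [0.008, 0.0044, 0, 0, 0, 0.0, 0], [0.0106, 0.0059, 0, 0, 0, 0.0, 0], [0.0132, 0.0073, 0, 0, 0, 0.0, 0], [0.016, 0.0084, 0, 0, 0, 0.0, 0], [0.0188, 0.0095, 0, 0, 0, 0.0, 0], [0.0216, 0.0103, 0, 0, 0, 0.0, 0], [0.0245, 0.011, 0, 0, 0, 0.0, 0], [0.0275, 0.0115, 0, 0, 0, 0.0, 0]]
end cmd [542.77 156.43]
```

Request:
{"fn": "jog_arm", "kwargs": {"commands": [[0.0031,0.001,0,0,0,0.0,0],[0.0055,0.0028,0,0,0,0.0,0],[0.008,0.0044,0,0,0,0.0,0],[0.0106,0.0059,0,0,0,0.0,0],[0.0132,0.0073,0,0,0,0.0,0],[0.016,0.0084,0,0,0,0.0,0],[0.0188,0.0095,0,0,0,0.0,0],[0.0216,0.0103,0,0,0,0.0,0],[0.0245,0.011,0,0,0,0.0,0],[0.0275,0.0115,0,0,0,0.0,0]], "grip_force": 12}}

```text
clock: 19.05
eef_pos: [542.8, 156.3, 211.4]
eef_rot: [-3.141, 0.0, 2.278]
wrist_force: [-2.8, -4.5, 0.9]
finger_gap: 21.5
```

```bash
python3 -c "
from h import *
rd(3)"
```

```text
t19.15 pos [542.92 156.32 211.42] F [-1.37 -4.11  0.78] rad -3.88 tan -1.94 R 50.65 phi 3.309 gap 21.7
```

No contact yet at 9.6, so home is at 10.38 or later. Next, 10.0.

```bash
echo 'C2=C2+np.array([0,-.4])'>>h.py; python3 - <<'E'
from h import *
tab([542.77,156.43],np.linspace(9.6,10.0,9)[1:])
E
```

```text
[[0.0024, -0.0002, 0, 0, 0, 0.0, 0], [0.0049, -0.0, 0, 0, 0, 0.0, 0], [0.0074, 0.0, 0, 0, 0, 0.0, 0], [0.0099, -0.0001, 0, 0, 0, 0.0, 0], [0.0124, -0.0003, 0, 0, 0, 0.0, 0], [0.0148, -0.0006, 0, 0, 0, 0.0, 0], [0.0173, -0.0011, 0, 0, 0, 0.0, 0], [0.0197, -0.0017, 0, 0, 0, 0.0, 0]]
end cmd [562.47 154.73]
```

Request:
{"fn": "jog_arm", "kwargs": {"commands": [[0.0024,-0.0002,0,0,0,0,0],[0.0049,0,0,0,0,0,0],[0.0074,0,0,0,0,0,0],[0.0099,-0.0001,0,0,0,0,0],[0.0124,-0.0003,0,0,0,0,0],[0.0148,-0.0006,0,0,0,0,0],[0.0173,-0.0011,0,0,0,0,0],[0.0197,-0.0017,0,0,0,0,0],[0.0197,-0.0017,0,0,0,0,0],[0.0197,-0.0017,0,0,0,0,0]]}}

```text
clock: 20.4
eef_pos: [562.4, 154.8, 211.5]
eef_rot: [3.141, 0.0, 2.278]
wrist_force: [-2.5, 1.2, 0.6]
finger_gap: 21.9
```

```bash
python3 -c "
from h import *
rd(3)"
```

```text
t20.50 pos [562.41 154.79 211.48] F [-2.31  1.65  0.65] rad 1.04 tan -2.64 R 50.10 phi 3.699 gap 22.0
```

Tangential force is −2.6 N, possibly the start of contact. I'm switching to the 5.5 N limiter and going to 10.3.

```bash
python3 - <<'E'
from h import *
tab([562.47,154.73],np.linspace(10.0,10.3,9)[1:])
E
```

```text
[[0.0018, -0.0005, 0, 0, 0, 0.0, 0], [0.0035, -0.0011, 0, 0, 0, 0.0, 0], [0.0053, -0.0018, 0, 0, 0, 0.0, 0], [0.007, -0.0025, 0, 0, 0, 0.0, 0], [0.0087, -0.0033, 0, 0, 0, 0.0, 0], [0.0104, -0.0041, 0, 0, 0, 0.0, 0], [0.012, -0.005, 0, 0, 0, 0.0, 0], [0.0136, -0.006, 0, 0, 0, 0.0, 0]]
end cmd [576.07 148.73]
```

Request:
{"fn": "jog_arm", "kwargs": {"commands": [[0.0018,-0.0005,0,0,0,0,0],[0.0035,-0.0011,0,0,0,0,0],[0.0053,-0.0018,0,0,0,0,0],[0.007,-0.0025,0,0,0,0,0],[0.0087,-0.0033,0,0,0,0,0],[0.0104,-0.0041,0,0,0,0,0],[0.012,-0.005,0,0,0,0,0],[0.0136,-0.006,0,0,0,0,0],[0.0136,-0.006,0,0,0,0,0],[0.0136,-0.006,0,0,0,0,0]], "grip_force": 5.5}}

```text
clock: 21.75
eef_pos: [576.1, 148.7, 211.5]
eef_rot: [3.141, 0.0, 2.278]
wrist_force: [-0.3, 3.5, 0.1]
finger_gap: 22.0
```

```bash
python3 -c "
from h import *
rd(3)"
```

```text
t21.85 pos [576.04 148.69 211.47] F [-0.96  3.36  0.34] rad 2.37 tan -2.56 R 49.73 phi 4.000 gap 21.7
```

```bash
echo 'C2=C2+np.array([.2,.2])'>>h.py; python3 - <<'E'
from h import *
tab([576.07,148.73],np.linspace(10.3,10.38,9)[1:])
a=cam("scene","s4.png")
cv2.imwrite("pics/z4.png",cv2.convertScaleAbs(cv2.resize(a["img"][205:260,310:360],None,fx=10,fy=10,interpolation=2),alpha=1.9))
E
```

```text
[[0.0006, -0.0, 0, 0, 0, 0.0, 0], [0.001, -0.0003, 0, 0, 0, 0.0, 0], [0.0014, -0.0006, 0, 0, 0, 0.0, 0], [0.0018, -0.0009, 0, 0, 0, 0.0, 0], [0.0022, -0.0011, 0, 0, 0, 0.0, 0], [0.0027, -0.0014, 0, 0, 0, 0.0, 0], [0.0031, -0.0017, 0, 0, 0, 0.0, 0], [0.0035, -0.002, 0, 0, 0, 0.0, 0]]
end cmd [579.57 146.73]
```

View pics/z4.png

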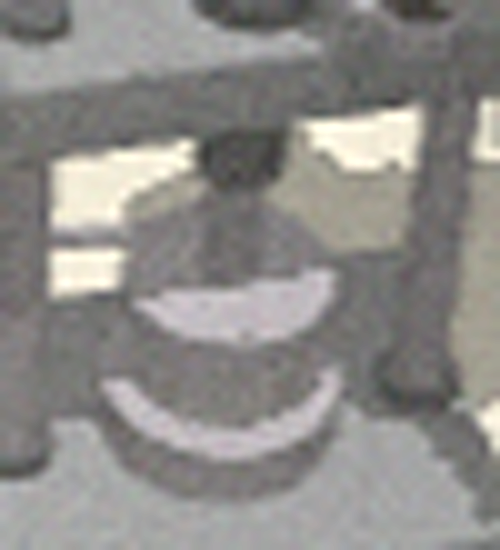

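The platen is close to the lid or touching it, with its lower front edge at about y=350. I'll creep on.

Request:
{"fn": "jog_arm", "kwargs": {"commands": [[0.0006,0,0,0,0,0,0],[0.001,-0.0003,0,0,0,0,0],[0.0014,-0.0006,0,0,0,0,0],[0.0018,-0.0009,0,0,0,0,0],[0.0022,-0.0011,0,0,0,0,0],[0.0027,-0.0014,0,0,0,0,0],[0.0031,-0.0017,0,0,0,0,0],[0.0035,-0.002,0,0,0,0,0],[0.0035,-0.002,0,0,0,0,0],[0.0035,-0.002,0,0,0,0,0]]}}

```text
clock: 23.15
eef_pos: [579.4, 146.6, 211.4]
eef_rot: [-3.141, 0.0, 2.278]
wrist_force: [-5.0, -0.2, 2.6]
finger_gap: 22.1
```

```bash
python3 -c "
from h import *
rd(3)
tab([579.57,146.73],np.linspace(10.38,10.46,9)[1:])"
```

```text
t23.25 pos [579.43 146.58 211.43] F [-5.18 -0.38  2.03] rad -3.35 tan -3.98 R 49.85 phi 4.080 gap 21.7
[[0.0004, -0.0003, 0, 0, 0, 0.0, 0], [0.0007, -0.0006, 0, 0, 0, 0.0, 0], [0.0011, -0.0009, 0, 0, 0, 0.0, 0], [0.0015, -0.0012, 0, 0, 0, 0.0, 0], [0.0019, -0.0016, 0, 0, 0, 0.0, 0], [0.0023, -0.0019, 0, 0, 0, 0.0, 0], [0.0027, -0.0022, 0, 0, 0, 0.0, 0], [0.003, -0.0025, 0, 0, 0, 0.0, 0]]
end cmd [582.57 144.23]
```

```bash
echo 'C2=C2+np.array([-.12,-.12])'>>h.py; python3 -c "
from h import *
tab([579.57,146.73],np.linspace(10.38,10.46,9)[1:])"
```

```text
[[0.0002, -0.0004, 0, 0, 0, 0.0, 0], [0.0006, -0.0007, 0, 0, 0, 0.0, 0], [0.001, -0.0011, 0, 0, 0, 0.0, 0], [0.0014, -0.0014, 0, 0, 0, 0.0, 0], [0.0018, -0.0017, 0, 0, 0, 0.0, 0], [0.0022, -0.002, 0, 0, 0, 0.0, 0], [0.0025, -0.0023, 0, 0, 0, 0.0, 0], [0.0029, -0.0027, 0, 0, 0, 0.0, 0]]
end cmd [582.47 144.03]
```

Request:
{"fn": "jog_arm", "kwargs": {"commands": [[0.0002,-0.0004,0,0,0,0,0],[0.0006,-0.0007,0,0,0,0,0],[0.001,-0.0011,0,0,0,0,0],[0.0014,-0.0014,0,0,0,0,0],[0.0018,-0.0017,0,0,0,0,0],[0.0022,-0.002,0,0,0,0,0],[0.0025,-0.0023,0,0,0,0,0],[0.0029,-0.0027,0,0,0,0,0],[0.0029,-0.0027,0,0,0,0,0],[0.0029,-0.0027,0,0,0,0,0]]}}

```text
clock: 24.5
eef_pos: [582.4, 144.0, 211.5]
eef_rot: [3.141, 0.0, 2.278]
wrist_force: [-3.7, 2.6, 1.1]
finger_gap: 21.8
```

```bash
python3 -c "
from h import *
rd(3)
tab([582.47,144.03],np.linspace(10.46,10.55,9)[1:])"
```

```text
t24.60 pos [582.42 144.02 211.47] F [-3.01  2.47  1.69] rad -0.07 tan -3.89 R 49.68 phi 4.159 gap 21.8
[[0.0004, -0.0003, 0, 0, 0, 0.0, 0], [0.0008, -0.0007, 0, 0, 0, 0.0, 0], [0.0013, -0.0011, 0, 0, 0, 0.0, 0], [0.0017, -0.0015, 0, 0, 0, 0.0, 0], [0.0021, -0.0019, 0, 0, 0, 0.0, 0], [0.0025, -0.0023, 0, 0, 0, 0.0, 0], [0.0028, -0.0027, 0, 0, 0, 0.0, 0], [0.0032, -0.0031, 0, 0, 0, 0.0, 0]]
end cmd [585.67 140.93]
```

Steady at −3.9 N (+1.4): the lid is sliding, with contact at about 10.34, so home lies in 11.09–11.95. I'll advance to 10.75 and yaw −0.7 rad so the pads are aligned for the end.

```bash
python3 - <<'E'
import h; from h import *
cmd=np.array([582.47,144.03]);rows=[]
base=C2.copy()
n=9
for i in range(1,n+1):
    s=i/n; h.C2=base+np.array([.76,.37])*s
    p=h.P2(10.46+.29*s); rows.append([*[round(float(x),4) for x in (p-cmd)/1000],0,0,0,round(-.334*s,3),0])
print(rows, cmd+np.array(rows[-1][:2])*1000)
E
echo 'C2=C2+np.array([.76,.37])'>>h.py
```

```text
[[0.0013, -0.001, 0, 0, 0, -0.037, 0], [0.0025, -0.0021, 0, 0, 0, -0.074, 0], [0.0037, -0.0032, 0, 0, 0, -0.111, 0], [0.0049, -0.0043, 0, 0, 0, -0.148, 0], [0.006, -0.0055, 0, 0, 0, -0.186, 0], [0.0071, -0.0067, 0, 0, 0, -0.223, 0], [0.0081, -0.008, 0, 0, 0, -0.26, 0], [0.0091, -0.0092, 0, 0, 0, -0.297, 0], [0.0101, -0.0105, 0, 0, 0, -0.334, 0]] [592.57 133.53]
```

Request:
{"fn": "jog_arm", "kwargs": {"commands": [[0.0013,-0.001,0,0,0,-0.037,0],[0.0025,-0.0021,0,0,0,-0.074,0],[0.0037,-0.0032,0,0,0,-0.111,0],[0.0049,-0.0043,0,0,0,-0.148,0],[0.006,-0.0055,0,0,0,-0.186,0],[0.0071,-0.0067,0,0,0,-0.223,0],[0.0081,-0.008,0,0,0,-0.26,0],[0.0091,-0.0092,0,0,0,-0.297,0],[0.0101,-0.0105,0,0,0,-0.334,0],[0.0101,-0.0105,0,0,0,-0.334,0]]}}

```text
clock: 25.85
eef_pos: [592.7, 133.9, 211.5]
eef_rot: [3.141, -0.001, 1.578]
wrist_force: [-1.0, 4.5, -0.1]
finger_gap: 21.8
```

```bash
python3 -c "
from h import *
rd(3)
tab([592.57,133.53],np.linspace(10.75,10.98,9)[1:])"
```

```text
t25.95 pos [592.68 133.85 211.49] F [-0.83  4.72  0.12] rad 1.87 tan -4.41 R 50.69 phi 4.447 gap 21.9
[[0.0007, -0.0013, 0, 0, 0, 0.0, 0], [0.0014, -0.0025, 0, 0, 0, 0.0, 0], [0.0021, -0.0038, 0, 0, 0, 0.0, 0], [0.0027, -0.0051, 0, 0, 0, 0.0, 0], [0.0033, -0.0064, 0, 0, 0, 0.0, 0], [0.0038, -0.0077, 0, 0, 0, 0.0, 0], [0.0044, -0.009, 0, 0, 0, 0.0, 0], [0.0048, -0.0104, 0, 0, 0, 0.0, 0]]
end cmd [597.37 123.13]
```

Request:
{"fn": "jog_arm", "kwargs": {"commands": [[0.0007,-0.0013,0,0,0,0,0],[0.0014,-0.0025,0,0,0,0,0],[0.0021,-0.0038,0,0,0,0,0],[0.0027,-0.0051,0,0,0,0,0],[0.0033,-0.0064,0,0,0,0,0],[0.0038,-0.0077,0,0,0,0,0],[0.0044,-0.009,0,0,0,0,0],[0.0048,-0.0104,0,0,0,0,0],[0.0048,-0.0104,0,0,0,0,0],[0.0048,-0.0104,0,0,0,0,0]]}}

```text
clock: 27.2
eef_pos: [596.3, 122.4, 211.3]
eef_rot: [-3.139, 0.001, 1.579]
wrist_force: [-10.5, -2.3, 4.2]
finger_gap: 26.6
```

```bash
python3 -c "
from h import *
rd(3)
tab([597.37,123.13],np.linspace(10.98,11.05,9)[1:])"
```

```text
t27.30 pos [596.29 122.42 211.31] F [-10.6   -2.24   3.72] rad -10.74 tan -1.41 R 48.86 phi 4.686 gap 26.8
[[0.0002, -0.0004, 0, 0, 0, 0.0, 0], [0.0003, -0.0008, 0, 0, 0, 0.0, 0], [0.0004, -0.0012, 0, 0, 0, 0.0, 0], [0.0006, -0.0016, 0, 0, 0, 0.0, 0], [0.0007, -0.002, 0, 0, 0, 0.0, 0], [0.0008, -0.0024, 0, 0, 0, 0.0, 0], [0.0009, -0.0029, 0, 0, 0, 0.0, 0], [0.001, -0.0033, 0, 0, 0, 0.0, 0]]
end cmd [598.37 119.83]
```

```bash
python3 -c "
from h import *
c=cam('wrist','w5.png')
cv2.imwrite('pics/z5.png',cv2.resize(c['img'][180:330,180:380],None,fx=4,fy=4,interpolation=2))
s=manip.read_state();print(s['clock'],s['eef_pos'],s['finger_gap'],s['moment'],s['wrist_force'])
print(proj(c,(597.3,122.4,250)),proj(c,(594,130.5,250)),proj(c,(550.2,106.2,202)))"
```

```text
27.35 [596.27699776 122.42302595 211.29792436] 26.652803147733493 [-0.32946925  2.04365839  0.1158092 ] [-11.18121236  -1.79133378   4.00560257]
[278.94105421 275.10153479] [272.63395415 260.71672738] [210.09708101 262.923282  ]
```

View pics/z5.png

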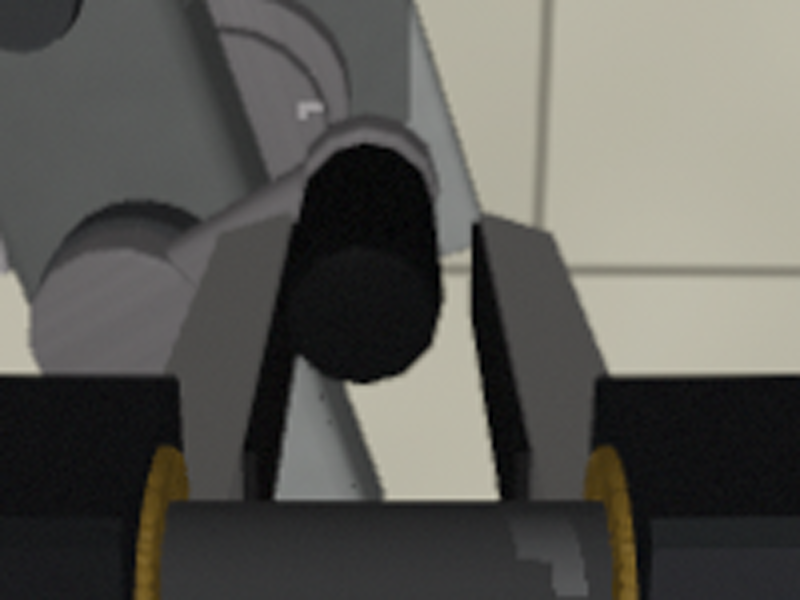

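The gap is now 26.7 and the grip, at (271,259), is about 8 mm toward +y from the tool centre. The crank stopped near 10.8 and the pads slipped, so the limiter acted. I'll measure where the grip sits before moving.

```bash
python3 -c "
from h import *
c=cam('wrist')
m=(c['img'].max(2)<26).astype(np.uint8)
z=cv2.cvtColor(cv2.resize(cv2.convertScaleAbs(c['img'][215:285,245:300],alpha=4),None,fx=8,fy=8,interpolation=0),cv2.COLOR_BGR2RGB)
cv2.imwrite('pics/z6.png',z)
for p in [(271.25,258.75),(271.0,258.0)]:
  g=onz(c,*p,250);r=g[:2]-[550.2,106.2];print(g,np.hypot(*r),(A0-np.arctan2(r[1],r[0]))%(2*np.pi)+2*np.pi)
for w in (10.7,10.8,10.9,11): print(w,[proj(c,(550.2+50*np.cos(A0-w)+dx,106.2+50*np.sin(A0-w),250)).round(1) for dx in (-11,0,11)])
"
```

```text
[593.28912948 131.5889043  250.        ] 50.01269379853973 10.774716544017888
[593.16070558 132.00326951 250.        ] 50.11417904258671 10.766291755179171
10.7 [array([245.6, 252.8]), array([267.3, 253. ]), array([288.9, 253.2])]
10.8 [array([251. , 260.6]), array([272.5, 260.7]), array([294. , 260.9])]
10.9 [array([255.4, 268.6]), array([276.7, 268.8]), array([298. , 268.9])]
11 [array([258.8, 276.8]), array([280., 277.]), array([301.2, 277.1])]
```

View pics/z6.png

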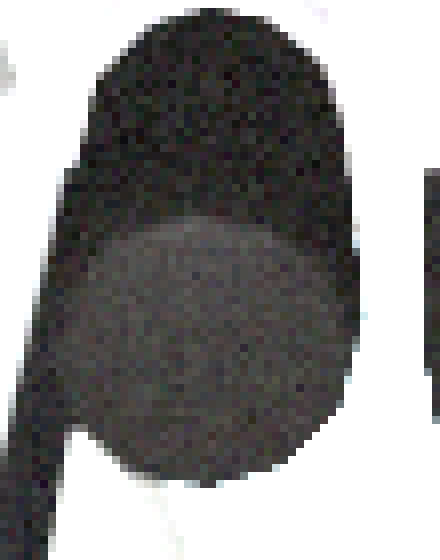

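The crank sits at about 10.77 and the grip is near the pads' edge. I'll rotate the tool −60° about the grip so the inner finger swings behind it, on the unwinding side, and blocks it positively. The finger force is capped at about 9 N.

```bash
python3 -c "
from h import *
G=np.array([593.3,131.6]);d0=np.array([3.0,-9.2]);cmd=np.array([597.37,123.13])
for i in range(1,9):
  th=np.radians(7.5*i);c,s=np.cos(th),np.sin(th);R=np.array([[c,s],[-s,c]])
  p=G+R@d0+R@np.array([1.1,.0])+np.array([0,.7])*(1-i/8)
  print([*((p-cmd)/1000).round(4).tolist(),0,0,0,round(-i*.0625,4),0],end=',')
"
```

```text
[-0.0012, -0.0006, 0, 0, 0, -0.0625, 0],[-0.0025, -0.001, 0, 0, 0, -0.125, 0],[-0.0038, -0.0012, 0, 0, 0, -0.1875, 0],[-0.0051, -0.0012, 0, 0, 0, -0.25, 0],[-0.0064, -0.0011, 0, 0, 0, -0.3125, 0],[-0.0077, -0.0008, 0, 0, 0, -0.375, 0],[-0.0089, -0.0003, 0, 0, 0, -0.4375, 0],[-0.01, 0.0003, 0, 0, 0, -0.5, 0],
```

Request:
{"fn": "jog_arm", "kwargs": {"commands": [[-0.0012,-0.0006,0,0,0,-0.0625,0],[-0.0025,-0.001,0,0,0,-0.125,0],[-0.0038,-0.0012,0,0,0,-0.1875,0],[-0.0051,-0.0012,0,0,0,-0.25,0],[-0.0064,-0.0011,0,0,0,-0.3125,0],[-0.0077,-0.0008,0,0,0,-0.375,0],[-0.0089,-0.0003,0,0,0,-0.4375,0],[-0.01,0.0003,0,0,0,-0.5,0],[-0.01,0.0003,0,0,0,-0.5,0],[-0.01,0.0003,0,0,0,-0.5,0]], "grip_force": 4.5}}

```text
clock: 28.65
eef_pos: [586.9, 123.9, 211.4]
eef_rot: [-3.141, 0.0, 0.532]
wrist_force: [-5.7, 6.1, 2.0]
finger_gap: 22.0
```

```bash
python3 -c "
from h import *
c=cam('wrist','w7.png')
cv2.imwrite('pics/z7.png',cv2.convertScaleAbs(cv2.resize(c['img'][180:330,180:380],None,fx=4,fy=4,interpolation=2),alpha=1.6))
s=manip.read_state();print(s['clock'],s['eef_pos'],s['eef_rot'],s['finger_gap'],s['wrist_force'])
for w in (10.5,10.6,10.7,10.8,10.9,11): print(w,[proj(c,(550.2+50*np.cos(A0-w),106.2+50*np.sin(A0-w),250)).round(1)])"
```

```text
28.7 [586.88469604 123.92182056 211.44111238] [-3.14056252e+00  2.91937821e-04  5.32282893e-01] 21.222644003792293 [-4.91979389  5.51213351  1.95194069]
10.5 [array([244. , 260.7])]
10.6 [array([253.4, 258.7])]
10.7 [array([263.1, 257.6])]
10.8 [array([272.9, 257.4])]
10.9 [array([282.6, 258. ])]
11 [array([292.2, 259.6])]
```

View pics/z7.png

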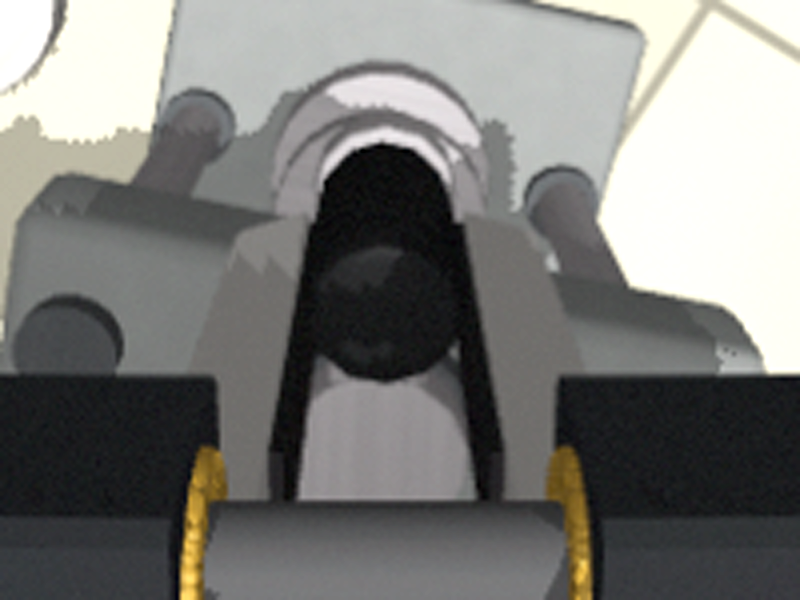

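The finger is now behind the grip and it is properly clamped (gap ≈21.5). The crank is at about 10.84 and the tangential load is about 7.1 N (+4.4), which is firm. Next I slide the pads outward 8 mm along their own plane to recentre, keeping the load.

Request:
{"fn": "jog_arm", "kwargs": {"commands": [[0.0009,0.0005,0,0,0,0,0],[0.0017,0.001,0,0,0,0,0],[0.0026,0.0015,0,0,0,0,0],[0.0034,0.002,0,0,0,0,0],[0.0043,0.0025,0,0,0,0,0],[0.0052,0.003,0,0,0,0,0],[0.006,0.0035,0,0,0,0,0],[0.0069,0.0041,0,0,0,0,0],[0.0069,0.0041,0,0,0,0,0],[0.0069,0.0041,0,0,0,0,0]]}}

```text
clock: 29.95
eef_pos: [593.9, 128.1, 211.4]
eef_rot: [-3.141, 0.0, 0.532]
wrist_force: [-4.3, 5.8, 0.3]
finger_gap: 22.0
```

```bash
python3 -c "
from h import *
rd(3)
c=cam('wrist','w8.png')
cv2.imwrite('pics/z8.png',cv2.convertScaleAbs(cv2.resize(c['img'][180:330,180:380],None,fx=4,fy=4,interpolation=2),alpha=1.6))
for w in (10.6,10.7,10.8,10.9,11): print(w,[proj(c,(550.2+50*np.cos(A0-w),106.2+50*np.sin(A0-w),250)).round(1)])"
```

```text
t30.05 pos [593.89 128.09 211.4 ] F [-4.14  6.29  0.5 ] rad -0.88 tan -7.48 R 48.86 phi 4.560 gap 22.2
10.6 [array([253.8, 273.2])]
10.7 [array([263.3, 272.1])]
10.8 [array([273. , 271.9])]
10.9 [array([282.6, 272.5])]
11 [array([292.1, 274. ])]
```

View pics/z8.png

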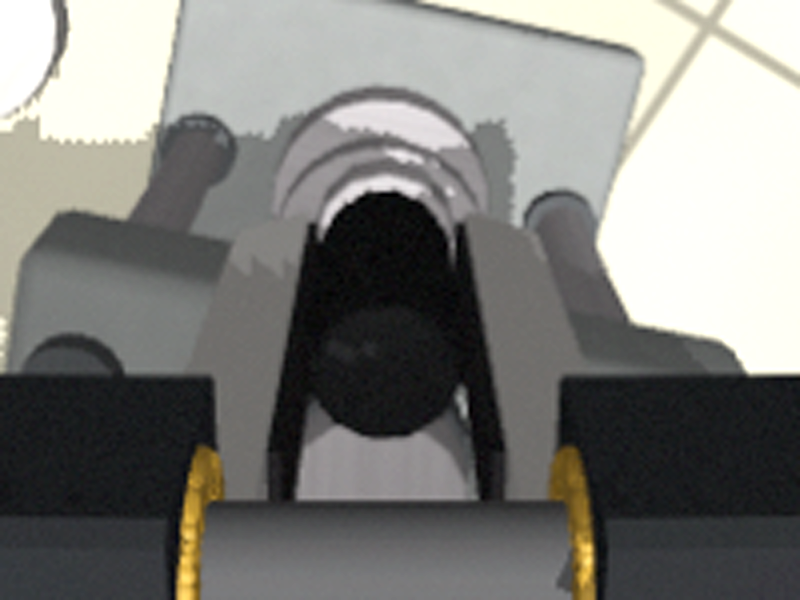

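Recentred. Tangential load is a steady 7.5 N (+4.8, about 62 N on the lid) for over 1 s with no crank motion. As a hard-stop check I push 0.3 mm more.

Request:
{"fn": "jog_arm", "kwargs": {"commands": [[0.0001,-0.0001,0,0,0,0,0],[0.0001,-0.0002,0,0,0,0,0],[0.0001,-0.0003,0,0,0,0,0],[0.0001,-0.0003,0,0,0,0,0],[0.0001,-0.0003,0,0,0,0,0],[0.0001,-0.0003,0,0,0,0,0],[0.0001,-0.0003,0,0,0,0,0],[0.0001,-0.0003,0,0,0,0,0],[0.0001,-0.0003,0,0,0,0,0],[0.0001,-0.0003,0,0,0,0,0]]}}

```text
clock: 31.35
eef_pos: [594.0, 127.9, 211.4]
eef_rot: [-3.14, -0.0, 0.532]
wrist_force: [-4.8, 7.1, 1.3]
finger_gap: 22.0
```

```bash
python3 -c "
from h import *
rd(3)
a=cam('scene','s9.png')
cv2.imwrite('pics/z9.png',cv2.convertScaleAbs(cv2.resize(a['img'][205:260,310:360],None,fx=10,fy=10,interpolation=2),alpha=1.9))"
```

```text
t31.45 pos [593.98 127.94 211.42] F [-3.87  7.48  1.14] rad -0.14 tan -8.42 R 48.88 phi 4.563 gap 21.8
```

View pics/z9.png

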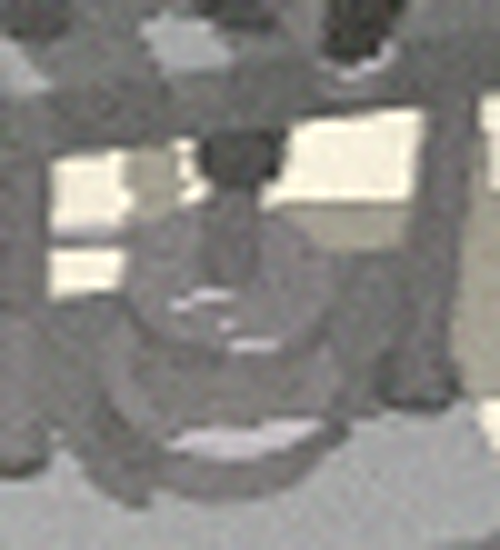

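Force rises against a hard stop (8.4 N, +5.7, about 75 N on the lid) and has been held over 1 s. The platen height implies an anvil of 38.6 mm, in agreement with vision. Now I grip firmly and wind back.

```bash
cat >>h.py <<'E'
C2=np.array([549.5,105.7])
E
python3 - <<'E'
import io
from h import *
cmd=np.array([594.37,127.23])
seq=[10.846]*2+[10.8,10.72,10.6,10.45,10.29,10.12,9.94,9.76]
rest=list(np.linspace(9.76,0,56)[1:])
def calls(cmd,seq):
    rows=[[*[round(float(x),4) for x in (P2(p)-cmd)/1000],0,0,0,0,0] for p in seq]
    print(rows); return cmd+np.array(rows[-1][:2])*1000
cmd=calls(cmd,seq); print(cmd)
for k in range(0,55,10): 
    cmd=calls(cmd,rest[k:k+10]); print(rest[k:k+10][-1],cmd)
E
```

```text
[[-0.0004, 0.0006, 0, 0, 0, 0, 0], [-0.0004, 0.0006, 0, 0, 0, 0, 0], [-0.0014, 0.0026, 0, 0, 0, 0, 0], [-0.0035, 0.006, 0, 0, 0, 0, 0], [-0.0071, 0.0108, 0, 0, 0, 0, 0], [-0.0123, 0.016, 0, 0, 0, 0, 0], [-0.0187, 0.0207, 0, 0, 0, 0, 0], [-0.0263, 0.0246, 0, 0, 0, 0, 0], [-0.0348, 0.0271, 0, 0, 0, 0, 0], [-0.0437, 0.0282, 0, 0, 0, 0, 0]]
[550.67 155.43]
[[-0.0088, -0.0006, 0, 0, 0, 0, 0], [-0.0173, -0.0027, 0, 0, 0, 0, 0], [-0.0254, -0.0063, 0, 0, 0, 0, 0], [-0.0327, -0.0113, 0, 0, 0, 0, 0], [-0.039, -0.0174, 0, 0, 0, 0, 0], [-0.0441, -0.0246, 0, 0, 0, 0, 0], [-0.0478, -0.0326, 0, 0, 0, 0, 0], [-0.0501, -0.0411, 0, 0, 0, 0, 0], [-0.0509, -0.0499, 0, 0, 0, 0, 0], [-0.0501, -0.0586, 0, 0, 0, 0, 0]]
7.985454545454545 [500.57  96.83]
[[0.0024, -0.0085, 0, 0, 0, 0, 0], [0.0062, -0.0165, 0, 0, 0, 0, 0], [0.0113, -0.0236, 0, 0, 0, 0, 0], [0.0176, -0.0297, 0, 0, 0, 0, 0], [0.025, -0.0347, 0, 0, 0, 0, 0], [0.033, -0.0382, 0, 0, 0, 0, 0], [0.0416, -0.0403, 0, 0, 0, 0, 0], [0.0504, -0.0408, 0, 0, 0, 0, 0], [0.0591, -0.0398, 0, 0, 0, 0, 0], [0.0675, -0.0372, 0, 0, 0, 0, 0]]
6.210909090909091 [568
[... 616 characters left out ...]
624, 0.0175, 0, 0, 0, 0, 0], [-0.07, 0.0131, 0, 0, 0, 0, 0], [-0.0767, 0.0074, 0, 0, 0, 0, 0]]
2.661818181818182 [514.17 140.63]
[[-0.0056, -0.0068, 0, 0, 0, 0, 0], [-0.01, -0.0145, 0, 0, 0, 0, 0], [-0.0129, -0.0228, 0, 0, 0, 0, 0], [-0.0142, -0.0315, 0, 0, 0, 0, 0], [-0.0141, -0.0403, 0, 0, 0, 0, 0], [-0.0124, -0.0489, 0, 0, 0, 0, 0], [-0.0091, -0.0571, 0, 0, 0, 0, 0], [-0.0045, -0.0646, 0, 0, 0, 0, 0], [0.0013, -0.0712, 0, 0, 0, 0, 0], [0.0083, -0.0766, 0, 0, 0, 0, 0]]
0.8872727272727268 [522.47  64.03]
[[0.0078, -0.0041, 0, 0, 0, 0, 0], [0.0161, -0.0068, 0, 0, 0, 0, 0], [0.0249, -0.008, 0, 0, 0, 0, 0], [0.0337, -0.0076, 0, 0, 0, 0, 0], [0.0423, -0.0056, 0, 0, 0, 0, 0]]
0.0 [564.77  58.43]
```

Request:
{"fn": "jog_arm", "kwargs": {"commands": [[-0.0004,0.0006,0,0,0,0,0],[-0.0004,0.0006,0,0,0,0,0],[-0.0014,0.0026,0,0,0,0,0],[-0.0035,0.006,0,0,0,0,0],[-0.0071,0.0108,0,0,0,0,0],[-0.0123,0.016,0,0,0,0,0],[-0.0187,0.0207,0,0,0,0,0],[-0.0263,0.0246,0,0,0,0,0],[-0.0348,0.0271,0,0,0,0,0],[-0.0437,0.0282,0,0,0,0,0]], "grip_force": 30}}

```text
clock: 32.75
eef_pos: [550.0, 154.8, 211.4]
eef_rot: [3.14, 0.001, 0.531]
wrist_force: [-1.2, -9.6, 0.5]
finger_gap: 21.2
```

```bash
python3 -c "
from h import *
rd(2)"
```

```text
t32.80 pos [549.62 154.72 211.43] F [-2.53 -8.52 -0.09] rad -8.49 tan -2.64 R 48.52 phi 3.441 gap 21.4
```

Request:
{"fn": "jog_arm", "kwargs": {"commands": [[-0.0088,-0.0012,0,0,0,0,0],[-0.0173,-0.0033,0,0,0,0,0],[-0.0254,-0.0069,0,0,0,0,0],[-0.0327,-0.0119,0,0,0,0,0],[-0.039,-0.018,0,0,0,0,0],[-0.0441,-0.0252,0,0,0,0,0],[-0.0478,-0.0332,0,0,0,0,0],[-0.0501,-0.0417,0,0,0,0,0],[-0.0509,-0.0505,0,0,0,0,0],[-0.0501,-0.0592,0,0,0,0,0]]}}

```text
clock: 34.05
eef_pos: [500.4, 95.9, 211.4]
eef_rot: [-3.141, -0.0, 0.532]
wrist_force: [4.2, 0.2, -3.9]
finger_gap: 21.2
```

```bash
python3 -c "
from h import *
rd(2)"
```

```text
t34.10 pos [500.53  95.51 211.45] F [ 3.9  -1.05 -2.93] rad -3.60 tan -1.85 R 50.81 phi 1.670 gap 21.1
```

Good: tangential −1.9 N and still clamped. Continuing.

Request:
{"fn": "jog_arm", "kwargs": {"commands": [[0.0026,-0.0085,0,0,0,0,0],[0.0064,-0.0165,0,0,0,0,0],[0.0115,-0.0236,0,0,0,0,0],[0.0178,-0.0297,0,0,0,0,0],[0.0252,-0.0347,0,0,0,0,0],[0.0332,-0.0382,0,0,0,0,0],[0.0418,-0.0403,0,0,0,0,0],[0.0506,-0.0408,0,0,0,0,0],[0.0593,-0.0398,0,0,0,0,0],[0.0677,-0.0372,0,0,0,0,0]]}}

```text
clock: 35.35
eef_pos: [569.2, 58.5, 211.5]
eef_rot: [3.141, -0.001, 0.531]
wrist_force: [2.9, -3.0, -0.5]
finger_gap: 21.4
```

```bash
python3 -c "
from h import *
rd(2)"
```

```text
t35.40 pos [569.54  58.7  211.48] F [ 4.08 -3.75 -0.09] rad 5.01 tan -2.36 R 51.28 phi 6.208 gap 21.3
```

Request:
{"fn": "jog_arm", "kwargs": {"commands": [[0.0079,0.004,0,0,0,0,0],[0.0149,0.0093,0,0,0,0,0],[0.0209,0.0158,0,0,0,0,0],[0.0256,0.0232,0,0,0,0,0],[0.0289,0.0314,0,0,0,0,0],[0.0308,0.04,0,0,0,0,0],[0.0311,0.0488,0,0,0,0,0],[0.0298,0.0575,0,0,0,0,0],[0.027,0.0659,0,0,0,0,0],[0.0228,0.0736,0,0,0,0,0]]}}

```text
clock: 36.65
eef_pos: [590.5, 133.4, 211.5]
eef_rot: [-3.141, 0.0, 0.532]
wrist_force: [1.5, 2.1, -0.2]
finger_gap: 21.5
```

```bash
python3 -c "
from h import *
rd(2)"
```

```text
t36.70 pos [590.27 133.73 211.46] F [ 1.14  3.24 -0.2 ] rad 2.78 tan -2.03 R 48.62 phi 4.422 gap 21.0
```

Request:
{"fn": "jog_arm", "kwargs": {"commands": [[-0.0055,0.0069,0,0,0,0,0],[-0.0122,0.0127,0,0,0,0,0],[-0.0197,0.0172,0,0,0,0,0],[-0.028,0.0203,0,0,0,0,0],[-0.0366,0.0219,0,0,0,0,0],[-0.0454,0.022,0,0,0,0,0],[-0.0541,0.0205,0,0,0,0,0],[-0.0624,0.0175,0,0,0,0,0],[-0.07,0.0131,0,0,0,0,0],[-0.0767,0.0074,0,0,0,0,0]]}}

```text
clock: 37.95
eef_pos: [513.9, 139.5, 211.4]
eef_rot: [3.141, -0.0, 0.531]
wrist_force: [2.7, -4.8, -1.6]
finger_gap: 21.3
```

```bash
python3 -c "
from h import *
rd(2)"
```

```text
t38.00 pos [513.68 139.17 211.44] F [ 1.11 -4.35 -1.91] rad -3.74 tan -2.48 R 49.20 phi 2.617 gap 21.3
```

Request:
{"fn": "jog_arm", "kwargs": {"commands": [[-0.0056,-0.0068,0,0,0,0,0],[-0.01,-0.0145,0,0,0,0,0],[-0.0129,-0.0228,0,0,0,0,0],[-0.0142,-0.0315,0,0,0,0,0],[-0.0141,-0.0403,0,0,0,0,0],[-0.0124,-0.0489,0,0,0,0,0],[-0.0091,-0.0571,0,0,0,0,0],[-0.0045,-0.0646,0,0,0,0,0],[0.0013,-0.0712,0,0,0,0,0],[0.0083,-0.0766,0,0,0,0,0]]}}

```text
clock: 39.25
eef_pos: [522.9, 62.5, 211.4]
eef_rot: [3.141, 0.001, 0.531]
wrist_force: [-2.5, -3.0, 0.8]
finger_gap: 21.5
```

```bash
python3 -c "
from h import *
rd(2)
for p in (0,.03,.1,.2,.3,.4,.5,.6,.7,.8): print(p,((P2(p)-P2(.887))/1000).round(4).tolist())"
```

```text
t39.30 pos [523.24  62.3  211.42] F [-1.43 -4.98  1.06] rad 4.99 tan -1.39 R 51.52 phi 0.862 gap 21.1
0 [0.0423, -0.0056]
0.03 [0.0409, -0.006]
0.1 [0.0375, -0.0069]
0.2 [0.0326, -0.0077]
0.3 [0.0276, -0.008]
0.4 [0.0227, -0.0078]
0.5 [0.0177, -0.0071]
0.6 [0.0129, -0.006]
0.7 [0.0082, -0.0043]
0.8 [0.0037, -0.0022]
```

Last stretch onto the stop, with a slight radial relief of about +0.4 mm in y.

Request:
{"fn": "jog_arm", "kwargs": {"commands": [[0.0037,-0.002,0,0,0,0,0],[0.0082,-0.004,0,0,0,0,0],[0.0129,-0.0057,0,0,0,0,0],[0.0177,-0.0067,0,0,0,0,0],[0.0227,-0.0074,0,0,0,0,0],[0.0276,-0.0076,0,0,0,0,0],[0.0326,-0.0073,0,0,0,0,0],[0.0375,-0.0065,0,0,0,0,0],[0.0409,-0.0056,0,0,0,0,0],[0.0416,-0.0054,0,0,0,0,0]]}}

```text
clock: 40.55
eef_pos: [565.2, 57.1, 211.5]
eef_rot: [3.14, -0.001, 0.531]
wrist_force: [2.7, -6.9, -0.6]
finger_gap: 21.4
```

```bash
python3 -c "
from h import *
rd(3)"
```

```text
t40.65 pos [565.21  57.1  211.49] F [ 3.36 -6.63 -0.99] rad 7.32 tan -1.27 R 51.34 phi 0.015 gap 21.1
```

Request:
{"fn": "jog_arm", "kwargs": {"commands": [[0.0005,0.0004,0,0,0,0,0],[0.001,0.0008,0,0,0,0,0],[0.001,0.0011,0,0,0,0,0],[0.001,0.0011,0,0,0,0,0],[0.001,0.0011,0,0,0,0,0],[0.001,0.0011,0,0,0,0,0],[0.001,0.0011,0,0,0,0,0],[0.001,0.0011,0,0,0,0,0],[0.001,0.0011,0,0,0,0,0],[0.001,0.0011,0,0,0,0,0]]}}

```text
clock: 41.9
eef_pos: [565.7, 57.4, 211.5]
eef_rot: [3.139, 0.001, 0.531]
wrist_force: [-0.1, -12.1, 0.7]
finger_gap: 21.1
```

```bash
python3 -c "
from h import *
rd(3)"
```

```text
t42.00 pos [565.7   57.36 211.49] F [ -0.94 -11.67   0.29] rad 10.83 tan 4.43 R 51.24 phi 0.004 gap 21.5
```

Tangential force has reversed to +4.4 N, so the crank is on its stop. I relieve the load, open and lift.

Request:
{"fn": "jog_arm", "kwargs": {"commands": [[-0.0003,-0.0008,0,0,0,0,0],[-0.0004,-0.0014,0,0,0,0,0],[-0.0004,-0.0014,0,0,0,0,0.3],[-0.0004,-0.0014,0,0,0,0,0.6],[-0.0004,-0.0014,0,0,0,0,0.9],[-0.0004,-0.0014,0,0,0,0,0.9],[-0.0004,-0.0014,0,0,0,0,0.9],[-0.0004,-0.0014,0,0,0,0,0.9],[-0.0004,-0.0014,0,0,0,0,0.9],[-0.0004,-0.0014,0,0,0,0,0.9]]}}

```text
clock: 43.25
eef_pos: [564.7, 57.7, 211.5]
eef_rot: [3.142, -0.0, 0.532]
wrist_force: [1.4, -0.1, -0.6]
finger_gap: 84.2
```

Request:
{"fn": "jog_arm", "kwargs": {"commands": [[0,0,0.02,0,0,0,0.9],[0,0,0.05,0,0,0,0.9],[0,0,0.08,0,0,0,0.9],[0,0,0.11,0,0,0,0.9],[0,-0.02,0.13,0,0,0,0.9],[0,-0.06,0.13,0,0,0,0.9],[0,-0.1,0.13,0,0,0,0.9],[0,-0.12,0.13,0,0,0,0.9],[0,-0.12,0.13,0,0,0,0.9],[0,-0.12,0.13,0,0,0,0.9]]}}

```text
clock: 44.5
eef_pos: [564.8, -61.2, 341.5]
eef_rot: [-3.141, -0.0, 0.532]
wrist_force: [0.3, 0.8, 0.1]
finger_gap: 84.3
```

```bash
python3 -c "
from h import *
s=manip.read_state();print(s['clock'],s['eef_pos'],s['finger_gap'],s['wrist_force'])
a=cam('scene','sE.png');b=cam('side','dE.png')
x=cv2.resize(a['img'][170:280,290:390],None,fx=4,fy=4,interpolation=2);y=cv2.resize(b['img'][180:290,210:290],None,fx=4,fy=4,interpolation=2)
cv2.imwrite('pics/zE.png',cv2.convertScaleAbs(np.hstack([x,y]),alpha=1.7))
d=lambda c,f:cv2.absdiff(c['img'],cv2.imread(f)).max(2)
for c,f in((a,'pics/scene0.png'),(b,'pics/side0.png')):
  n,l,st,ce=cv2.connectedComponentsWithStats((cv2.medianBlur(d(c,f),3)>40).astype(np.uint8))
  print([t.tolist() for t in st[1:] if t[4]>15])"
```

```text
44.5 [564.83041526 -61.24442933 341.47188575] 84.28189998978318 [0.26302214 0.76911992 0.11786391]
[[117, 0, 67, 20, 290], [113, 0, 130, 52, 1805], [252, 0, 17, 13, 147], [315, 0, 19, 22, 267], [330, 0, 59, 129, 4847], [230, 17, 58, 147, 2678], [317, 26, 8, 18, 67], [302, 33, 21, 24, 269], [323, 47, 7, 15, 53], [108, 56, 59, 23, 632], [124, 85, 7, 18, 78], [158, 87, 6, 14, 57], [140, 120, 104, 27, 1587], [338, 129, 16, 22, 115], [347, 129, 20, 9, 61], [245, 132, 3, 8, 18], [369, 133, 4, 8, 21], [249, 139, 8, 19, 111], [360, 144, 5, 7, 19], [323, 157, 14, 16, 143], [281, 167, 12, 14, 67], [261, 173, 52, 58, 1224], [285, 180, 7, 6, 21], [262, 226, 14, 10, 58]]
[[249, 50, 131, 197, 7594], [382, 69, 124, 86, 3757], [420, 99, 9, 33, 76], [282, 107, 6, 9, 33], [394, 112, 7, 7, 32], [259, 116, 25, 44, 440], [387, 118, 12, 31, 179], [420, 137, 24, 23, 284], [382, 160, 6, 5, 23], [398, 186, 23, 58, 838], [373, 191, 8, 6, 31], [439, 208, 56, 163, 4275], [366, 222, 7, 5, 26], [293, 232, 10, 8, 58], [304, 233, 9, 9, 42], [288, 242, 37, 28, 652], [308, 251, 127, 153, 4687], [398, 254, 5, 5, 16], [408, 254, 8, 5, 26], [410, 262, 6, 7, 19], [409, 284, 9, 7, 42], [373, 327, 7, 5, 25], [378, 337, 4, 6, 16], [382, 343, 9, 6, 36]]
```

View pics/zE.png

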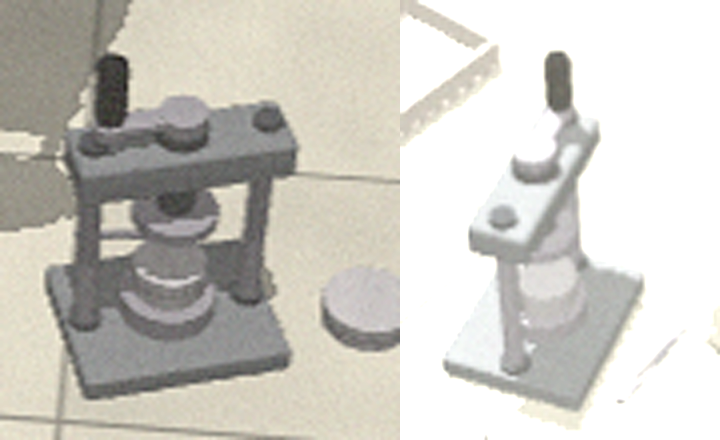

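The crank is back at its start position, the platen is up and the tin is standing. I'll compare the lid with the first picture.

```bash
python3 -c "
from h import *
a=cv2.imread('pics/scene0.png');b=cv2.imread('pics/sE.png')
f=lambda i:cv2.convertScaleAbs(cv2.resize(i[215:255,315:350],None,fx=11,fy=11,interpolation=2),alpha=2)
cv2.imwrite('pics/cmp.png',np.hstack([f(a),f(b)]))
print(np.c_[np.arange(226,254),a[226:254,329:336].mean((1,2)).round(),b[226:254,329:336].mean((1,2)).round()].T.astype(int))"
```

```text
[[226 227 228 229 230 231 232 233 234 235 236 237 238 239 240 241 242 243
  244 245 246 247 248 249 250 251 252 253]
 [ 98  95  87  64  64  66  77  75  74  76  76  76  73 112 104  71  74  70
   72  72  72  82  95  96  85  64  63  65]
 [101 100  90  64  64  69  77  77  76  78  76  79  76  78 122  98  74  74
   68  76  74  84  98  99  88  66  66  65]]
```

View pics/cmp.png

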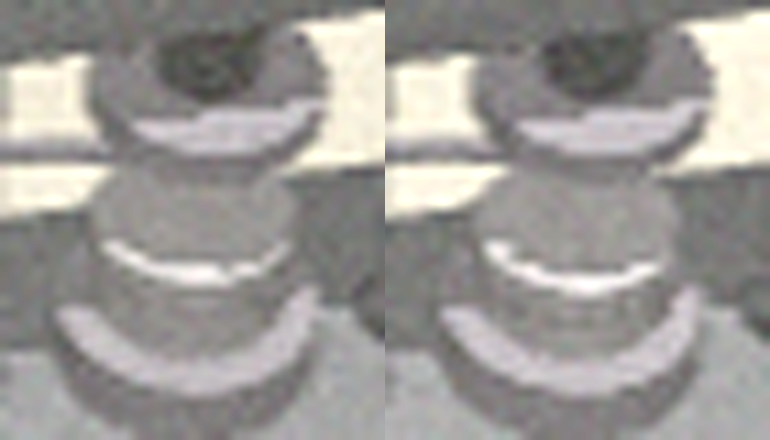

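The lid rim moved down about 1 px, or roughly 4 mm. The anvil, tin base and platen rows are unchanged, so I'm handing in.

```bash
python3 -c "
from h import *
print(manip.sign_off())"
```

```text
the job is handed in; nothing more can be done
None
```

I pressed the lid home, held the press firm, wound the crank back to its stop while holding it, let go, and handed the job in at about 44.5 s of the 72 s allowed. No verdict was reported, so the results below are from my own readings.

- **Pressing:** The crank stopped firm at about 10.84 rad. The load along the grip's circle was 7.1–8.4 N, about 4.4–5.7 N more than winding freely, or roughly 57–75 N on the lid. It held for over 1 s, and pushing a little further only raised the force.
- **Something went wrong on the way:** I used a light grip so it would slip before the tin could be crushed. When the lid came home, the pads slipped about 9 mm along the grip. I turned the tool to put a finger behind the grip, slid it back to centre and carried on. The force during that slip was not recorded. By my slip calibration it should have stayed near 8.6 N in total at the grip, far below what would crush the tin.
- **Winding back:** The crank was clamped throughout, at about 1.4 rad/s. The force along the circle reversed to +4.4 N at the end, which shows it reached the stop.
- **Last pictures:** The crank and platen are back where they started, and the tin stands in place. The lid's rim sits about 4 mm lower. The picture comparison showed no sign of the other things having moved.
- **What disagreed:** The point where the platen first touched the lid was unclear. The forces suggested 10.34 rad, but the final stop fits about 9.9 rad better.

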